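Clip the valve spool and pack it in its case

ROBOT

A 6-joint arm with a two-finger parallel gripper is mounted at the origin on the work surface. World frame = base frame: x ahead of the robot, y to its left, z up, the work surface at z = 0. Lengths are in m, angles in degrees, forces in N, time in s.
With the tool pointing down it reaches from about 0.35 to 0.875 m from the base axis. Payload 4.2 kg.
Tool frame: the origin (TCP) lies at the very end of the fingers, on their centre line; the grasp point (between the pads) lies 19 mm behind it; z points along the fingers, x is the direction in which the jaws open and shut, and the axes are right-handed (so a half turn about z gives the same grasp; the last joint's range is limited). The gripper opens to 87 mm and grips with 3 to 60 N. Pads are 19 mm wide; open, the fingers measure 117 mm over their backs; the gripper's body (75 mm by 190 mm) begins 51 mm behind the grasp point.
Start: joints at [-57.892, 22.042, 0.453, 0, -68.411, -14.817], TCP at [0.186, -0.597, 0.223] pointing down, gripper open.
Joint ranges: [-179.83, 179.83], [-69.29, 118.12], [-61.27, 80.66], [-181.25, 117.63], [-171.15, -9.14], [-177.46, 177.46]. Speed limits (degrees/s): [159.86, 159.86, 180, 180, 180, 180].

INTERFACE

Orientations are given as a 3x3 rotation matrix whose columns are the frame's x, y, z axes.
In Python, from station import sense, capture, finish_job gives the robot as it stands.
- The arm moves only by the shell command python3 -m crank 'ROWS' [OPENING]. ROWS is JSON, a list of rows, each a list of 4 numbers: the shift along the tool's x, y, z in m, then the turn about the tool's z in rad. A call has 1 to 5 rows; each row shifts and turns the commanded pose from where the row before left it, along the tool's axes as they then stand; what a row does not reach is not made up. A row lasts 1/12 s, in which the tool goes at most 41.7 mm and 7.16 degrees, less where a joint would pass 70% of its speed; a pose out of reach is approached as far as the arm can. A call with a gripper value outside its range is refused whole. OPENING is the finger opening in m, from 0 to 0.087, set as the call begins (- or left out, the last holds). The fingers move at their own pace and stop on an object; the grip force is fixed at half the most. Time passes only in rows, so rows that do not move let the fingers close. It gives the time, the measured TCP pose, the force and the opening at its end, in the units of the state.
- sense(): the state, without advancing time (a new reading comes with each control period).
- capture(name): name is "side" or "top"; returns a dict with "pixels" (400x640x3 uint8, red, green, blue), "depth" (400x640 float32, m along the optical axis (not along the pixel's ray), 0 where there is no reading), "fx", "fy", "cx", "cy" (pixels), "k1" (the pictures are not rectified: a ray, as slopes to the right and down, at radius r is drawn at 1 + k1 r^2 times it, then the intrinsics apply), "world_from_camera" (4x4, takes a point from camera to world coordinates). Camera axes: x right, y down, z forward; pixel columns grow to the right and rows downward; lengths in m; the calibration is good to about 2 mm. A picture is of the moment at which its call begins.
- finish_job(): hands the job in, once; it reports no verdict.
The state is a dict: "time_s": time; "joints": joint angles; "joint_velocities": joint speeds; "effort": joint torques, N m; "tcp_pos": TCP position; "ee_rot": TCP orientation; "wrist_force": force on the tool from outside, world axes, zero at the start; "moment": the same for the moment, N m; "gripper_width": opening from 0.0 (shut) to 1.0 (fully open).
Only numpy, scipy, OpenCV 4.12 (cv2) and the standard library are available. Lean on these libraries where they do the work, as an engineer would, in place of code of your own. Each camera call takes 0.05 s, during which the arm holds its last target.

TASK

While the valve spool rests in the open cradle, take the larger of the two spring clips from the holder and push it down from above onto the groove of the spool until it snaps fully home. Then lay the clipped spool level in the two saddles of the hinged case, clip upwards so that nothing stands above the rim, and close the lid completely. Leave the smaller clip and the other things on the bench where they are.

Things in the scene. Friction and masses are not known exactly. Their poses are not given: they have to be found in the camera images.
- clip_grip (a point): Centre of the grip tab of the larger steel spring clip, an upside-down U standing mouth down in a slot of the black holder. z up, y from jaw to jaw, x through its thickness; same either way round. Tab 14 (y) x 8 (x) x 18 high; below it the bridge, 31 (y) x 8 x 5 high, then two spring jaws down to z = -32 mm here. 28 g. The holder's walls end 20 mm above the table, 9 mm below the tab's foot.
- clip_seat (a point): Point of the larger clip 23 mm below clip_grip (same axes) that lies on the spool's axis when the clip is home: bridge on top of the groove's neck, jaw bumps closed under it. The gap between the bumps is 14 mm at rest and springs open to pass the 18 mm neck. First touch about 13 mm above home; pushing on takes up to about 15 N, until it snaps some 6 to 9 mm above home; then push on to the stop.
- small_clip_grip (a point): Smaller spring clip of the same shape and steel (22 mm wide, 30 mm high) in the holder's other slot, 46 mm away along the holder's length; this point is the centre of its tab. It does not fit. Leave it.
- spool_groove (a point): Centre of the groove of the valve spool, on its axis, 22 mm towards +x from its middle. The spool is a bright steel bar, 240 g, 128 mm long, lying level in the cradle; x along the spool, z up. The groove is a neck 18 mm in diameter and 12.6 mm wide (x) between two round collars 26 mm in diameter, 3.5 mm thick, with bevelled inner edges.
- spool_center (a point): Middle of the spool, on its axis, half-way up. Each end of the spool is a square block 20 x 20 mm and 24 mm long (x from 40 to 64 mm and from -64 to -40 mm here), that rests in a saddle.
- spool_grip (a point): Centre of the plain round part of the spool, 20 mm in diameter and 52 mm long (x from -28 to +24 mm here), 12 mm from the spool's middle on the side away from the groove: the place to grip it across (closing along the spool's y), with or without the clip fitted.
- cradle_rest (a point): Where the spool's middle lies in the aluminium cradle (fixed, 150 x 60 mm): 36 mm above the table, 26 mm above the cradle's base plate; x along the cradle. Two saddles, open above, 52 mm either side carry the square ends, with leaning cheeks up to 7 mm above the spool's axis; between them it is free below the spool.
- case_rest (a point): Where the spool's middle must lie, 31 mm above the table, in the middle of the grey plastic case (fixed, 170 (x) x 160 (y) mm, rim 68 mm above the table, walls and floor 5 mm); x towards the hinge, z up. Dark saddles 52 mm either side along x, like the cradle's, take the square ends, either way round. A clip that is home ends 5 mm below the rim; one not home stops the lid.
- case_lid (a joint): Angle of the case's lid: 0 closed flat on the rim, 1.57 upright, 1.9 fully open; it starts open (1.5 to 1.85). Stiff hinge: the lid stays where it is left, yields to about 2 N at its free edge, and must be pushed all the way down.
- case_lid_hinge (a point): Middle of the lid's hinge line, at the rim of the case's +x end (85 mm from the case's middle); the line runs along the case's y. Orientation is the lid's own: from here the lid, 170 long, 160 wide, 8 mm thick, extends along its own -x, with its outer face at +8 mm along its own z.
- case_lid_handle (a point): End of the small steel knob on the lid's outer face, in the middle of its width, 140 mm from the hinge line, 35 mm proud of the outer face.
- sub_plate: Bystander: dark metal plate with holes, 70 x 110 x 30 mm. Origin under its centre.
- spanner: Bystander: spanner 190 mm long lying on the bench.
- fitting_a: Bystander: small brass fitting, 22 mm across, 26 mm high, on the near side. Origin under its centre.
- fitting_b: Bystander: small steel fitting, 22 mm across, 26 mm high, on the far side. Origin under its centre.
- grease_tin: Bystander: upright tin 70 mm across, 90 mm high. Origin under its centre.
- port_plug: Bystander: small plastic port plug, 26 mm across, 12 mm high. Origin under its centre.

How it is judged:
By the outcome, as a careful person would: the job done as asked, in the order asked, and still so for the second after the job is handed in, with the robot touching nothing.
It also fails if it takes over 72 s, if anything falls off the work surface, if the arm or the gripper's body presses on something with over 40 N, if the wrist force passes 120 N, or if a joint passes its speed limit or range.

## Working session

There is one attempt and no reset: what is moved stays moved. The work goes in short steps, Python scripts to look and compute and a shell command to move; the robot and the scene stay as the last step left them, time stands still between calls to the robot, and variables do not carry over. Pictures are saved under pics/ and viewed, and the job is handed in when it is done.

```bash
ls; mkdir -p pics; cat > h.py <<'E'
import numpy as np,cv2,pickle
from station import sense,capture
def snap(tag,names=("side","top")):
    for n in names:
        c=capture(n); pickle.dump(c,open(f"pics/{tag}_{n}.pkl","wb"))
        cv2.imwrite(f"pics/{tag}_{n}.png",cv2.cvtColor(c["pixels"],cv2.COLOR_RGB2BGR))
def load(tag,n): return pickle.load(open(f"pics/{tag}_{n}.pkl","rb"))
def ray(c,u,v):
    K=np.array([[c["fx"],0,c["cx"]],[0,c["fy"],c["cy"]],[0,0,1.]])
    p=cv2.undistortPoints(np.array([[[u,v]]],float),K,np.array([c["k1"],0,0,0]),None,None,None) if False else None
    xd=(u-c["cx"])/c["fx"];yd=(v-c["cy"])/c["fy"];x,y=xd,yd
    for _ in range(30):
        s=1+c["k1"]*(x*x+y*y);x,y=xd/s,yd/s
    T=np.array(c["world_from_camera"]);return T[:3,3],T[:3,:3]@np.array([x,y,1.])
def plane(c,u,v,z):
    o,d=ray(c,u,v);return o+d*(z-o[2])/d[2]
def dep(c,u,v):
    o,d=ray(c,u,v);return o+d*float(c["depth"][int(round(v)),int(round(u))])
def tri(c1,uv1,c2,uv2):
    o1,d1=ray(c1,*uv1);o2,d2=ray(c2,*uv2)
    t=np.linalg.lstsq(np.c_[d1,-d2],o2-o1,rcond=None)[0]
    a,b=o1+d1*t[0],o2+d2*t[1];return (a+b)/2,np.linalg.norm(a-b)
def cloud(c):
    K=np.array([[c["fx"],0,c["cx"]],[0,c["fy"],c["cy"]],[0,0,1.]])
    u,v=np.meshgrid(np.arange(640),np.arange(400))
    xd=(u-c["cx"])/c["fx"];yd=(v-c["cy"])/c["fy"];x,y=xd.copy(),yd.copy()
    for _ in range(30):
        s=1+c["k1"]*(x*x+y*y);x,y=xd/s,yd/s
    D=c["depth"];P=np.stack([x*D,y*D,D],-1);T=np.array(c["world_from_camera"])
    W=P@T[:3,:3].T+T[:3,3];W[D==0]=np.nan;return W
def crop(tag,n,u0,v0,u1,v1,out,s=4):
    im=cv2.imread(f"pics/{tag}_{n}.png")[v0:v1,u0:u1]
    cv2.imwrite(f"pics/{out}.png",cv2.resize(im,None,fx=s,fy=s,interpolation=cv2.INTER_CUBIC))
E
python3 - <<'E'
from h import *
snap("a")
for n in("side","top"):
    c=load("a",n);print(n,c["fx"],c["cx"],c["cy"],c["k1"],np.round(c["world_from_camera"],3).tolist())
s=sense();print(s["time_s"],s["tcp_pos"],np.round(s["ee_rot"],3).tolist(),s["gripper_width"],s["wrist_force"])
E
```

```text
pics
side 421.07811566719516 315.65151621076456 197.4315342363539 -0.01371841363171189 [[-0.71, -0.484, 0.511, -0.079], [-0.704, 0.478, -0.526, 0.634], [0.011, -0.733, -0.68, 0.934], [0.0, 0.0, 0.0, 1.0]]
top 482.1631251832377 322.42066096095226 201.82056481657142 0.01925875857458662 [[0.027, -0.98, 0.195, 0.199], [-1.0, -0.028, -0.0, -0.006], [0.006, -0.195, -0.981, 1.817], [0.0, 0.0, 0.0, 1.0]]
0.1 [ 0.18566194 -0.5962267   0.22155842] [[-0.297, 0.955, -0.001], [0.955, 0.297, 0.002], [0.002, -0.0, -1.0]] 1.0024378306880344 [ 0.10850046 -0.00622353  0.56639068]
```

View pics/a_top.png

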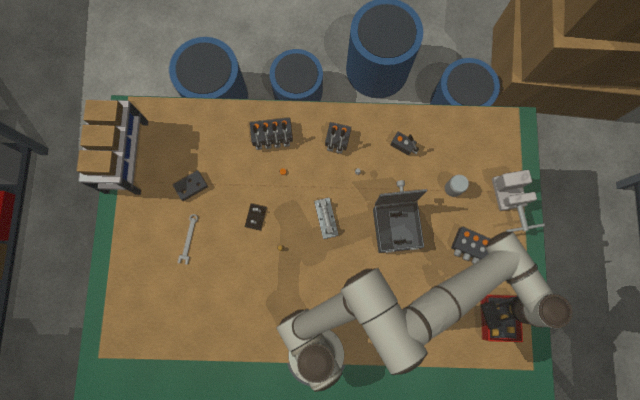

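View pics/a_side.png

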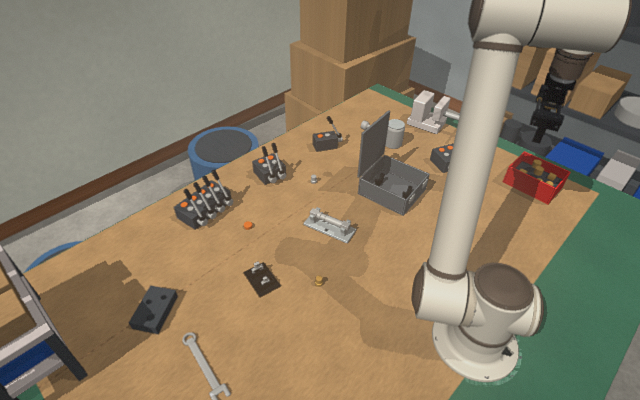

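The top view shows the holder at about (256,217), cradle with spool at (326,217) and case at (400,225). In the side view they are at (261,278), (330,224) and (393,180). I'll zoom in next.

```bash
python3 - <<'E'
from h import *
crop("a","top",235,180,345,250,"a1",7)
crop("a","side",235,195,365,300,"a2",6)
crop("a","top",365,170,435,260,"a3",6)
crop("a","side",345,105,435,215,"a4",5)
E
```

```text
(no output)
```

View pics/a1.png

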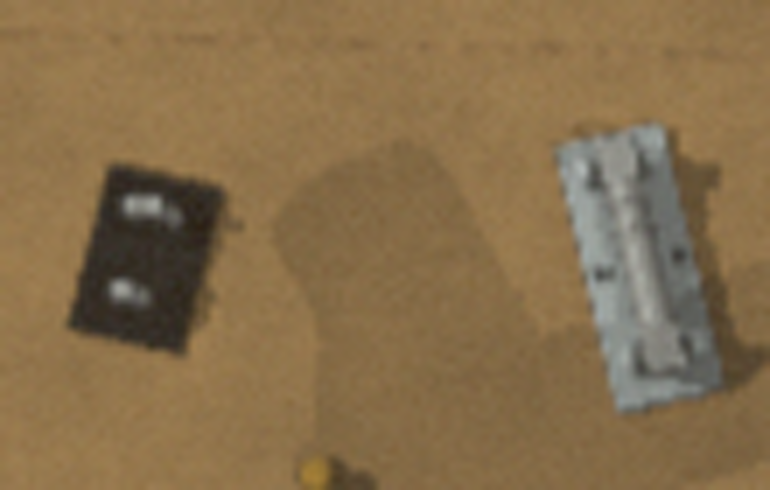

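View pics/a2.png

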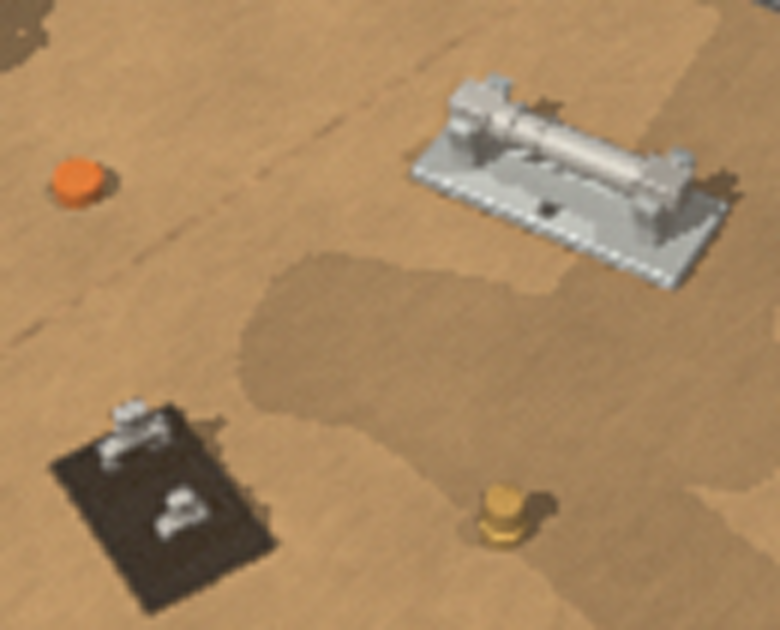

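View pics/a3.png

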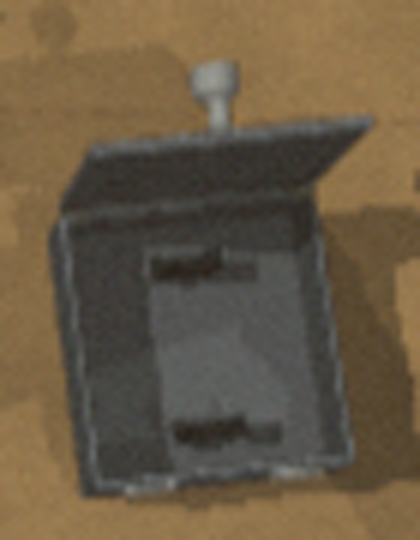

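View pics/a4.png

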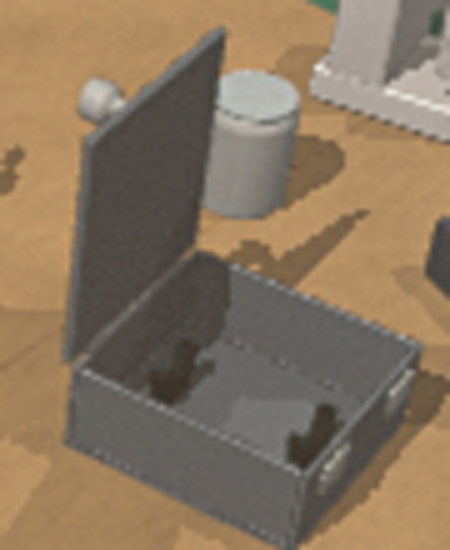

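```bash
python3 - <<'E'
from h import *
c=load("a","side");t=load("a","top");W=cloud(c);Wt=cloud(t)
np.set_printoptions(precision=4,suppress=True)
# table noise
print("table side",np.nanmean(W[300:320,300:330,2]),np.nanstd(W[300:320,300:330,2]),"top",np.nanmean(Wt[260:280,250:280,2]),np.nanstd(Wt[260:280,250:280,2]))
def boxpts(W,r): v0,v1,u0,u1=r;return W[v0:v1,u0:u1].reshape(-1,3)
for nm,Wx,r in(("side cradle",W,(200,250,295,362)),("top cradle",Wt,(192,245,310,345))):
    P=boxpts(Wx,r);P=P[np.isfinite(P[:,2])]
    print(nm,"z hist",np.histogram(P[:,2],bins=np.arange(-.01,.07,.005)))
# holder black mask
for n,cc,r in(("side",c,(258,300,240,285)),("top",t,(200,233,242,270))):
    im=cc["pixels"].astype(int);v0,v1,u0,u1=r
    m=np.zeros(im.shape[:2],np.uint8);m[v0:v1,u0:u1]=(im[v0:v1,u0:u1].sum(2)<190)*255
    cn=max(cv2.findContours(m,cv2.RETR_EXTERNAL,cv2.CHAIN_APPROX_NONE)[0],key=cv2.contourArea)
    rr=[plane(cc,*p[0],0.02)[:2] for p in cn]
    R=cv2.minAreaRect(np.array(rr,np.float32)*1000);print(n,"holder",R, cv2.boxPoints(R).tolist())
    # bright pixels in holder
    hull=np.zeros_like(m);cv2.fillConvexPoly(hull,cv2.convexHull(cn),255)
    b=((im.sum(2)>300)&(hull>0)&(im[...,0]-im[...,2]<40)).astype(np.uint8)
    k,l,st,ce=cv2.connectedComponentsWithStats(b)
    for i in range(1,k):
        if st[i,4]>3:print(n,st[i],ce[i],np.nanmax((W if n=="side" else Wt)[...,2][l==i]))
E
```

```text
table side -0.0007045297292501483 0.0017513741521205932 top 0.0005518516812396316 0.004356677979224197
side cradle z hist (array([  19, 1427, 1020,  315,  159,   17,    4,   24,   37,   76,  162,
         75,    0,    0,    0]), array([-0.01 , -0.005,  0.   ,  0.005,  0.01 ,  0.015,  0.02 ,  0.025,
        0.03 ,  0.035,  0.04 ,  0.045,  0.05 ,  0.055,  0.06 ,  0.065]))
top cradle z hist (array([128, 447, 486, 306, 149,  58,  14,   6,  15,  46,  80,  56,  27,
         3,   0]), array([-0.01 , -0.005,  0.   ,  0.005,  0.01 ,  0.015,  0.02 ,  0.025,
        0.03 ,  0.035,  0.04 ,  0.045,  0.05 ,  0.055,  0.06 ,  0.065]))
side holder ((484.869140625, 252.86135864257812), (60.00813293457031, 91.14786529541016), 78.94550323486328) [[434.38775634765625, 232.1524658203125], [523.8444213867188, 214.675537109375], [535.3505249023438, 273.57025146484375], [445.89385986328125, 291.04718017578125]]
side [251 264  12   9  40] [256.35  267.825] 0.03756679161127763
side [261 276   9   9  39] [264.5128 280.    ] 0.0378233802114305
top holder ((492.3223876953125, 244.2268829345703), (63.081966400146484, 90.49747467041016), 78.48181915283203) [[441.68682861328125, 222.35630798339844], [530.3617553710938, 204.28587341308594], [542.9579467773438, 266.09747314453125], [454.28302001953125, 284.16790771484375]]
top [253 208   5   3  15] [255. 209.] 0.049403479732026856
top [251 220   3   3   9] [252. 221.] 0.04025502156276217
```

```bash
python3 - <<'E'
from h import *
crop("a","side",240,255,290,300,"a5",15)
crop("a","side",295,200,362,240,"a6",11)
crop("a","top",308,190,348,245,"a7",10)
E
```

```text
(no output)
```

View pics/a5.png

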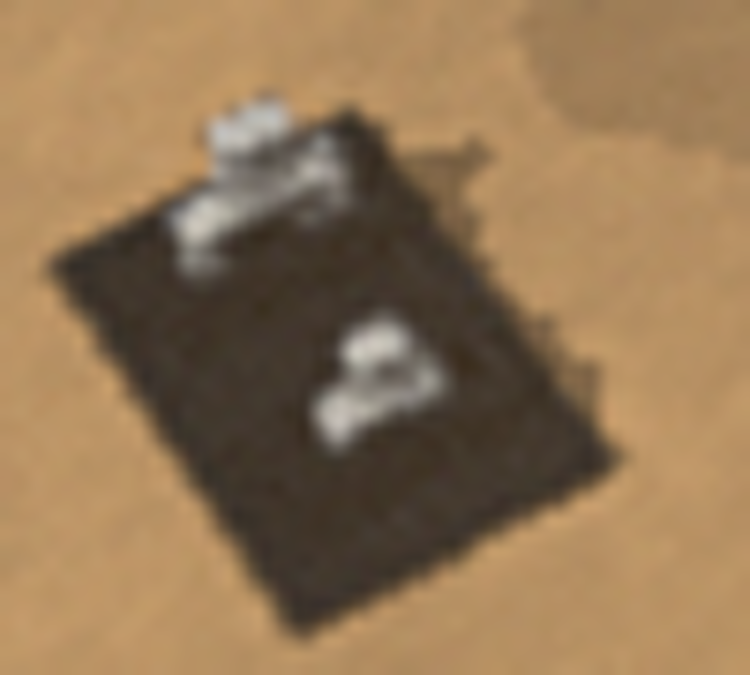

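View pics/a6.png

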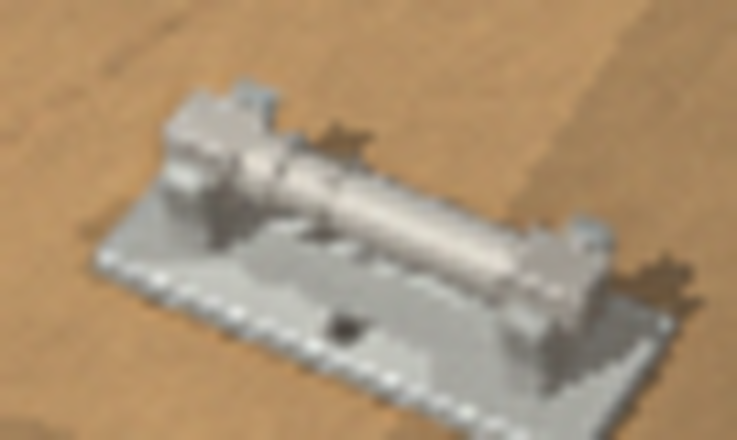

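View pics/a7.png

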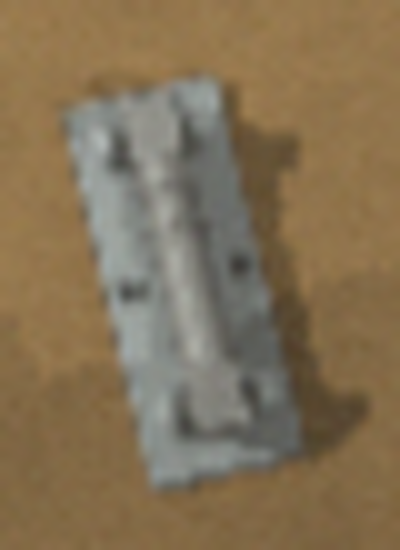

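Side close-up: the large clip's tab top is at about (256.3,263), and its bridge runs parallel to the holder's short edge. The spool's groove is at the far (+world x) end, about (320,216). Now the numeric fits.

```bash
python3 - <<'E'
from h import *
np.set_printoptions(precision=4,suppress=True)
S=load("a","side");T=load("a","top")
for n,c,r in(("side",S,(195,255,290,368)),("top",T,(190,247,308,350))):
    im=c["pixels"].astype(int);v0,v1,u0,u1=r
    g=((im[...,0]-im[...,2])<28)&(im.sum(2)>230)
    m=np.zeros(g.shape,np.uint8);m[v0:v1,u0:u1]=g[v0:v1,u0:u1]*255
    cn=max(cv2.findContours(m,cv2.RETR_EXTERNAL,cv2.CHAIN_APPROX_NONE)[0],key=cv2.contourArea)
    P=np.array([plane(c,*p[0],0.010)[:2] for p in cn],np.float32)*1000
    R=cv2.minAreaRect(P);print(n,"cradle",R);
    W=cloud(c);sel=(m>0)&(W[...,2]>0.038)
    Q=W[sel];print(" high pts",len(Q),Q.mean(0));mu=Q[:,:2].mean(0);ev=np.linalg.svd(Q[:,:2]-mu,full_matrices=False)[2]
    d=ev[0]*np.sign(ev[0][0]);nrm=np.array([-d[1],d[0]])
    a=(Q[:,:2]-mu)@d;b=(Q[:,:2]-mu)@nrm
    print(" dir",d,"ang",np.degrees(np.arctan2(d[1],d[0])),"ext",a.min(),a.max(),"mid",mu+d*(a.min()+a.max())/2,"b",b.min(),b.max())
    # case: z near 0.068 rim
for n,c in(("side",S),("top",T)):
    W=cloud(c);u0,u1,v0,v1=(345,440,105,220) if n=="side" else (365,435,170,262)
    Q=W[v0:v1,u0:u1].reshape(-1,3);Q=Q[np.isfinite(Q[:,2])]
    q=Q[(Q[:,2]>.062)&(Q[:,2]<.072)];print(n,"rim",len(q),cv2.minAreaRect((q[:,:2]*1000).astype(np.float32)))
    l=Q[(Q[:,2]>.085)];print(" lid",len(l),l.min(0),l.max(0),l.mean(0));ev=np.linalg.svd(l-np.median(l,0),full_matrices=False)
    print(ev[2][2])
E
```

```text
side cradle ((502.06610107421875, -28.21051025390625), (158.61331176757812, 86.390625), 14.935924530029297)
 high pts 266 [ 0.4965 -0.0193  0.0432]
 dir [0.9656 0.26  ] ang 15.068966303984242 ext -0.06186684901612671 0.06321099513471332 mid [ 0.4971 -0.0192] b -0.027297730429892034 0.0199684602878446
top cradle ((496.7876281738281, -21.361083984375), (151.93150329589844, 60.401824951171875), 14.694640159606934)
 high pts 186 [ 0.4985 -0.0214  0.0451]
 dir [0.9658 0.2591] ang 15.017570817196283 ext -0.06336193850535558 0.06485058428779354 mid [ 0.4992 -0.0212] b -0.022472905486867745 0.021342758479821696
side rim 457 ((533.544189453125, -477.097412109375), (199.97801208496094, 589.5414428710938), 19.423669815063477)
 lid 1384 [ 0.1561 -0.7018  0.085 ] [0.6616 0.0335 0.3348] [ 0.5587 -0.3192  0.1594]
[0.8747 0.1148 0.4709]
top rim 226 ((465.6944580078125, -288.8603210449219), (175.48959350585938, 161.0564422607422), 8.364753723144531)
 lid 551 [ 0.5389 -0.3554  0.0851] [ 0.6003 -0.1972  0.2462] [ 0.5553 -0.2745  0.1845]
[-0.9885 -0.1388  0.0605]
```

```bash
python3 - <<'E'
from h import *
np.set_printoptions(precision=4,suppress=True)
S=load("a","side");T=load("a","top")
g=S["pixels"].astype(int).sum(2)//3
print(g[258:274,248:266])
print((T["pixels"].astype(int).sum(2)//3)[204:214,248:264])
W=cloud(S);print((W[258:274,248:266,2]*1000).round().astype(int))
# bridge ends midpoint, tab top candidate
print("tabtop side",plane(S,256.2,262.9,.047),"bridge mid",plane(S,*((258.5/15-.5+240),(192.5/15-.5+255)),.029))
print("top",plane(T,255,209,.040))
E
```

```text
[[145 147 144 145 144 142 142 143 144 144 140 141 140 136 138 135 136 138]
 [149 147 147 144 143 142 143 146 148 144 140 140 139 139 141 141 135 140]
 [147 146 145 144 143 142 146 150 150 144 139 142 142 148 143 138 143 143]
 [144 146 143 143 142 147 148 144 151 132 138 143 147 145 142 137 144 143]
 [142 147 146 145 146 144 151 139 170 178 176 151 141 136 104  85 127 139]
 [145 148 144 144 144 136 180 180 180 177 172 128  98  85  59  47  71  98]
 [147 144 145 145 142 126 175 181 174 126 109  82  90 129  82  57  50  74]
 [145 147 150 149 147 144 143 122 105  78  86 100 128 133  96  60  48  50]
 [141 144 148 146 140 139 154 126 112 100 109 119 167 159 130  73  48  50]
 [145 146 142 132 103  98 120 125 116 113 125 137 115 106 113  71  48  52]
 [144 140  98  82 112 171 166 147 139 122 106  85  74  85 102  77  58  57]
 [107  72  58 110 169 190 179 153 111  82  61  68  90  77  67  56  57  54]
 [ 56  45  50  88 170 181 129  85  58  45  48  55  60  58  53  49  52  50]
 [ 43  53  50  60 126 121  77  51  49  49  56  52  52  53  47  55  53  46]
 [ 53  53  53  63 120 113  95  64  54  54  56  56 
[... 6484 characters left out ...]
                   17
                    18                   13                   11
                    10                   10                    7]
 [                  10                   20                   20
                    19                   13                   21
                    18                   19                   17
                    21                   18                   16
                    15                    9                    9
                     5                    5                    3]]
tabtop side [0.5178 0.2413 0.047 ] bridge mid [0.5173 0.2419 0.029 ]
top [0.5178 0.2449 0.04  ]<stdin>:7: RuntimeWarning: invalid value encountered in cast
```

```bash
python3 -m crank '[[0.0273,0.022,0,0],[0.0273,0.022,0,0],[0.0273,0.022,0,0],[0.0273,0.022,0,0],[0.0273,0.022,0,0]]' 0.034
python3 -m crank '[[0.0273,0.022,0,0],[0.0273,0.022,0,0],[0.0273,0.022,0,0],[0.0273,0.022,0,0],[0.0273,0.022,0,0]]'
python3 -m crank '[[0.0273,0.022,0,0],[0.0273,0.022,0,0],[0.0273,0.022,0,0],[0.0273,0.022,0,0],[0.0273,0.022,0,0]]'
```

```text
time_s: 0.52
tcp_pos: [0.2503, -0.432, 0.222]
ee_rot: [[-0.297, 0.955, -0.001], [0.955, 0.297, 0.001], [0.001, -0.0, -1.0]]
wrist_force: [0.2, -0.3, 0.1]
gripper_width: 0.706
time_s: 0.93
tcp_pos: [0.3146, -0.269, 0.2223]
ee_rot: [[-0.297, 0.955, -0.0], [0.955, 0.297, 0.0], [0.0, -0.0, -1.0]]
wrist_force: [0.6, -0.7, -0.2]
gripper_width: 0.407
time_s: 1.35
tcp_pos: [0.3791, -0.1059, 0.2226]
ee_rot: [[-0.297, 0.955, 0.0], [0.955, 0.297, 0.0], [0.0, 0.0, -1.0]]
wrist_force: [0.7, -1.1, -0.1]
gripper_width: 0.393
```

```bash
python3 -m crank '[[0.0273,0.022,0,0],[0.0273,0.022,0,0],[0.0273,0.022,0,0],[0.0273,0.022,0,0],[0.0273,0.022,0,0]]'
python3 -m crank '[[0.0273,0.022,0,0],[0.0273,0.022,0,0],[0.0273,0.022,0,0],[0.0273,0.022,0,0],[0.019,0.014,0,0]]'
python3 -m crank '[[0,0,0.025,0.125],[0,0,0.025,0.125],[0,0,0.025,0.125],[0,0,0.025,0.125],[0,0,0,0]]'
python3 -c "
from h import *
s=sense();R=np.array(s['ee_rot']);d=np.array([.518,.242,.031])-s['tcp_pos'];print(s['tcp_pos'],d,'tool delta',R.T@d,'xang',np.degrees(np.arctan2(R[1,0],R[0,0])))
snap('b')
crop('b','side',200,150,330,300,'b1',4)
"
```

```text
time_s: 1.77
tcp_pos: [0.4435, 0.0571, 0.2224]
ee_rot: [[-0.298, 0.955, -0.0], [0.955, 0.298, 0.0], [0.0, -0.0, -1.0]]
wrist_force: [0.2, 0.0, -0.3]
gripper_width: 0.394
time_s: 2.18
tcp_pos: [0.5036, 0.2108, 0.2219]
ee_rot: [[-0.299, 0.954, -0.0], [0.954, 0.299, -0.0], [-0.0, -0.0, -1.0]]
wrist_force: [0.3, 0.2, -0.1]
gripper_width: 0.39
time_s: 2.6
tcp_pos: [0.4994, 0.2061, 0.1172]
ee_rot: [[0.2, 0.98, -0.01], [0.98, -0.2, -0.006], [-0.008, -0.009, -1.0]]
wrist_force: [-1.2, -0.6, -1.0]
gripper_width: 0.393
[0.4994272  0.20605838 0.11720592] [ 0.0185728   0.03594162 -0.08620592] tool delta [0.03959899 0.01173391 0.08580469] xang 78.45123424429997
```

View pics/b1.png

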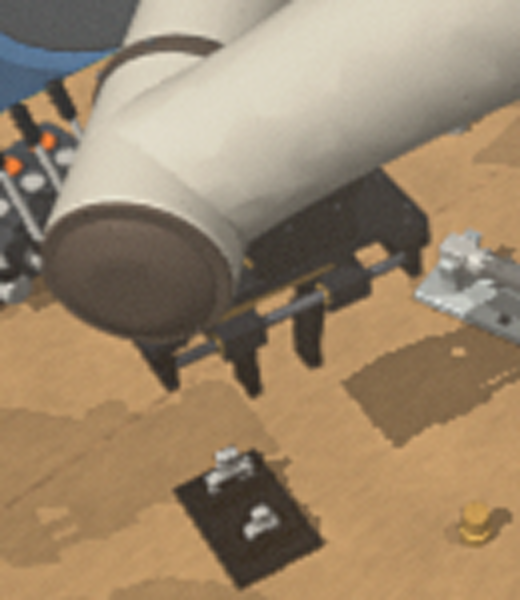

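The gripper is now above and to the right of the holder, with the fingers lined up with the clip's bridge at b1 (228,465). I'll shift over it and come down to a hover.

```bash
python3 -m crank '[[0.020,0.006,0.01,0],[0.0196,0.0057,0.01,0],[0,0,0.015,0],[0,0,0,0],[0,0,0,0]]'
python3 -c "
from h import *
s=sense();R=np.array(s['ee_rot']);d=np.array([.518,.242,.031])-s['tcp_pos'];print(s['tcp_pos'],d,'tool delta',R.T@d,'xang',np.degrees(np.arctan2(R[1,0],R[0,0])),s['gripper_width'])
snap('b2')
crop('b2','side',225,200,305,300,'b3',6)
"
```

```text
time_s: 3.12
tcp_pos: [0.5225, 0.2448, 0.0886]
ee_rot: [[0.195, 0.981, 0.001], [0.981, -0.195, 0.0], [0.0, 0.001, -1.0]]
wrist_force: [0.3, 0.8, 0.7]
gripper_width: 0.393
[0.5224892  0.24475904 0.08862426] [-0.0044892  -0.00275904 -0.05762426] tool delta [-0.00359643 -0.00390074  0.05762092] xang 78.76047886001811 0.3927232601222465
```

View pics/b3.png

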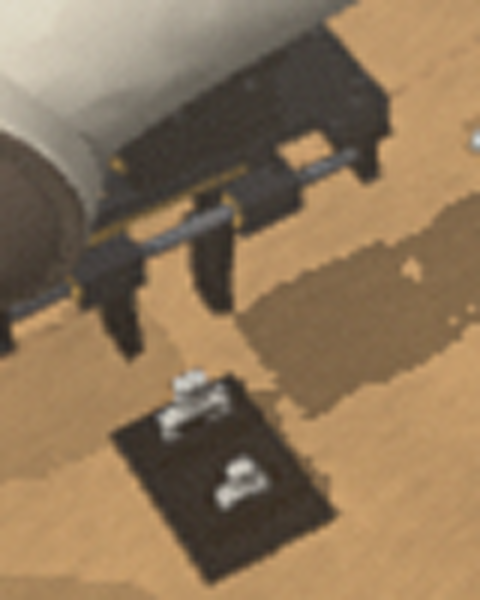

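```bash
python3 -m crank '[[-0.0036,-0.0039,0.01,0],[0,0,0.01,0],[0,0,0.01,0],[0,0,0,0],[0,0,0,0]]'
python3 -c "
from h import *
S=load('b2','side')
for p in((128,357),(218,311),(173,334)): print(plane(S,p[0]/6-.5+225,p[1]/6-.5+200,.0886))
s=sense();R=np.array(s['ee_rot']);d=np.array([.518,.242,.031])-s['tcp_pos'];print(s['tcp_pos'],d,'tool delta',R.T@d)
snap('b4')
crop('b4','side',225,215,305,300,'b4s',7)
crop('b4','top',235,185,285,235,'b4t',10)
"
```

```text
time_s: 3.63
tcp_pos: [0.5175, 0.2416, 0.0571]
ee_rot: [[0.197, 0.98, -0.001], [0.98, -0.197, -0.001], [-0.001, -0.001, -1.0]]
wrist_force: [-0.5, 0.2, -0.3]
gripper_width: 0.393
[0.51800738 0.27048518 0.0886    ]
[0.51061453 0.22716774 0.0886    ]
[0.51434327 0.24901333 0.0886    ]
[0.51753997 0.24155159 0.05713101] [ 0.00046003  0.00044841 -0.02613101] tool delta [0.00055836 0.00037886 0.0261302 ]
```

View pics/b4s.png

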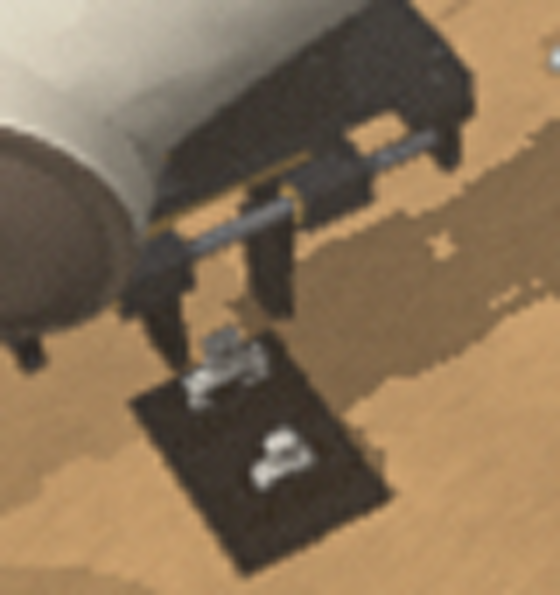

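View pics/b4t.png

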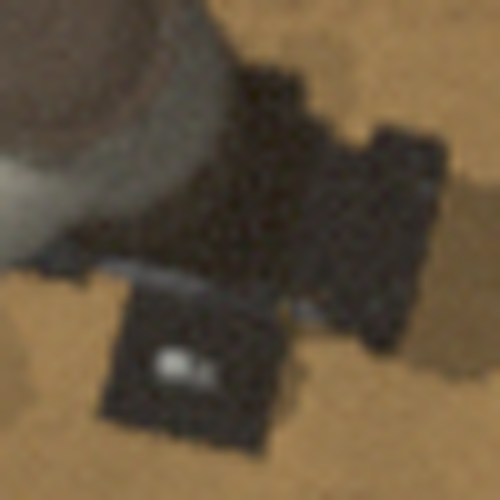

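The fingertips straddle the tab, seen in b4s at (178,365) and (278,315) with the tab top at (222,340). I'll go down and close.

```bash
python3 -m crank '[[0,0.0004,0.009,0],[0,0,0.009,0],[0,0,0.0075,0],[0,0,0,0],[0,0,0,0]]'
python3 -m crank '[[0,0,0,0],[0,0,0,0],[0,0,0,0],[0,0,0,0],[0,0,0,0]]' 0.0
python3 -c "
from h import *
s=sense();print(s['tcp_pos'],s['wrist_force'],s['moment'],s['gripper_width'])
snap('b5')
crop('b5','side',225,215,305,300,'b5s',7)
"
```

```text
time_s: 4.15
tcp_pos: [0.5176, 0.2414, 0.0311]
ee_rot: [[0.197, 0.98, -0.002], [0.98, -0.197, -0.001], [-0.002, -0.001, -1.0]]
wrist_force: [-0.7, -0.2, 0.7]
gripper_width: 0.383
time_s: 4.57
tcp_pos: [0.5181, 0.2419, 0.0323]
ee_rot: [[0.197, 0.98, 0.0], [0.98, -0.197, 0.0], [0.0, 0.0, -1.0]]
wrist_force: [0.2, -0.6, 0.2]
gripper_width: 0.154
[0.5181343  0.24189804 0.03232239] [ 0.16883871 -0.61692449  0.23889496] [-0.01665763 -0.02323227  0.01704945] 0.153777743676169
```

View pics/b5s.png

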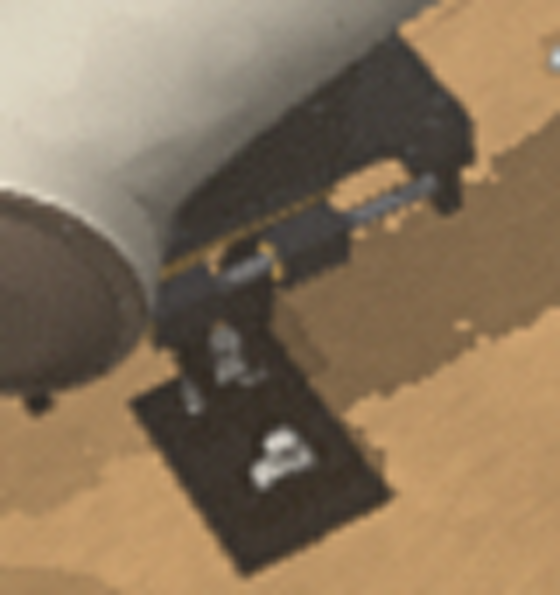

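The tab is gripped at a 13.4 mm opening. Lifting and carrying.

```bash
python3 -m crank '[[0,0,-0.015,0],[0,0,-0.03,0],[0,0,-0.03,0],[0,0,-0.03,0],[0,0,0,0]]'
python3 -m crank '[[-0.036,0.0074,0,0],[-0.036,0.0074,0,0],[-0.036,0.0074,0,0],[-0.036,0.0074,0,0],[-0.036,0.0074,0,0]]'
python3 -m crank '[[-0.036,0.0074,0,0],[-0.036,0.0074,0,-0.1],[0,0,0,-0.12],[0,0,0,-0.12],[0,0,0,-0.12]]'
python3 -m crank '[[0,0,0,0],[0,0,0,0]]'
python3 -c "
from h import *
s=sense();R=np.array(s['ee_rot']);d=np.array([.5193,-.0148,.1])-s['tcp_pos'];print(s['tcp_pos'],'tool delta',R.T@d,'xang',np.degrees(np.arctan2(R[1,0],R[0,0])),s['gripper_width'],s['wrist_force'])
snap('c')
crop('c','side',280,130,380,250,'cs',5)
crop('c','top',290,170,370,250,'ct',7)
"
```

```text
time_s: 5.08
tcp_pos: [0.5215, 0.2439, 0.1438]
ee_rot: [[0.195, 0.981, 0.011], [0.981, -0.195, 0.007], [0.009, 0.009, -1.0]]
wrist_force: [2.1, 1.2, 0.4]
gripper_width: 0.156
time_s: 5.5
tcp_pos: [0.5184, 0.0565, 0.1371]
ee_rot: [[0.196, 0.981, 0.0], [0.981, -0.196, 0.0], [0.0, 0.0, -1.0]]
wrist_force: [0.7, -0.2, -0.5]
gripper_width: 0.153
time_s: 5.92
tcp_pos: [0.5189, -0.0166, 0.1369]
ee_rot: [[-0.262, 0.965, -0.0], [0.965, 0.262, 0.0], [0.0, 0.0, -1.0]]
wrist_force: [0.2, -0.2, -0.1]
gripper_width: 0.155
time_s: 6.08
tcp_pos: [0.5191, -0.0155, 0.137]
ee_rot: [[-0.256, 0.967, -0.0], [0.967, 0.256, 0.0], [0.0, -0.0, -1.0]]
wrist_force: [0.2, -0.4, 0.3]
gripper_width: 0.152
[ 0.51906447 -0.01553798  0.13695373] tool delta [0.00064897 0.00041881 0.03695378] xang 104.81092411975673 0.15243089622027237 [ 0.23948827 -0.43168559  0.32909686]
```

View pics/cs.png

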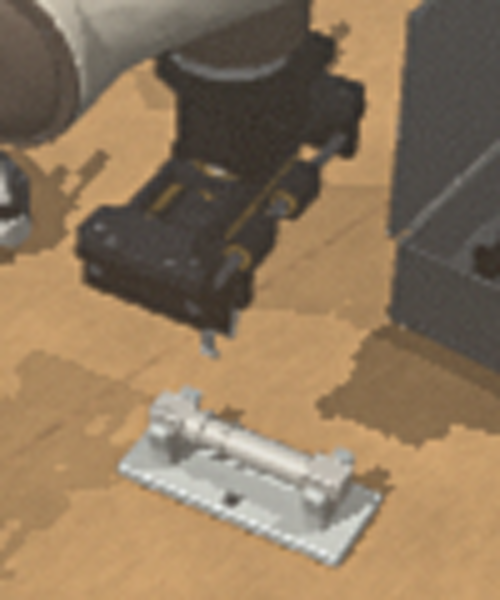

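View pics/ct.png

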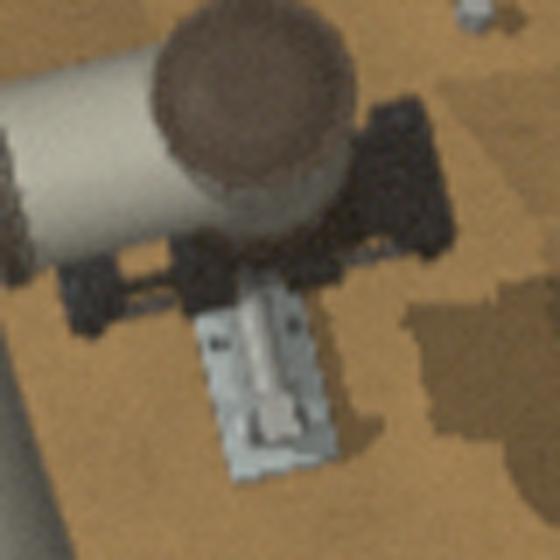

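```bash
python3 -m crank '[[0.0006,0.0004,0.02,0],[0,0,0.02,0],[0,0,0.017,0],[0,0,0,0],[0,0,0,0]]'
python3 - <<'E'
from h import *
np.set_printoptions(precision=4,suppress=True)
S=load("a","side")
T=np.array(S["world_from_camera"]);Ti=np.linalg.inv(T)
def proj(p,c=S):
    q=(np.linalg.inv(np.array(c["world_from_camera"]))@np.append(p,1))[:3];x,y=q[0]/q[2],q[1]/q[2];s=1+c["k1"]*(x*x+y*y)
    return np.array([c["fx"]*x*s+c["cx"],c["fy"]*y*s+c["cy"]])
g=S["pixels"].mean(2).astype(np.float32)
th=np.radians(15.0);d=np.array([np.cos(th),np.sin(th),0]);nn=np.array([-d[1],d[0],0])
c0=np.array([.498,-.0205,.036])
# rectified strip: plane z=.036, along axis -80..80mm, across -25..25, 0.5mm px
A=np.arange(-80,80,.25);B=np.arange(-25,25,.25)
mp=np.array([[proj(c0+d*a/1000+nn*b/1000) for a in A] for b in B],np.float32)
st=cv2.remap(cv2.cvtColor(S["pixels"],cv2.COLOR_RGB2BGR),mp,None,cv2.INTER_CUBIC)
for a in(12.2,15.7,28.3,31.8,-40,40,0): st[:8,int((a+80)/.25)]=(0,0,255)
st[100,::8]=(0,255,0)
cv2.imwrite("pics/strip.png",st)
snap('c2')
crop('c2','side',280,150,380,250,'c2s',6)
s=sense();print(s['tcp_pos'],s['wrist_force'])
E
```

```text
time_s: 6.6
tcp_pos: [0.5191, -0.0148, 0.0796]
ee_rot: [[-0.258, 0.966, -0.002], [0.966, 0.258, -0.001], [-0.0, -0.002, -1.0]]
wrist_force: [0.0, -0.2, -1.0]
gripper_width: 0.157
[ 0.5204 -0.0145  0.0811] [ 0.4984  0.3631 -0.1312]
```

View pics/strip.png

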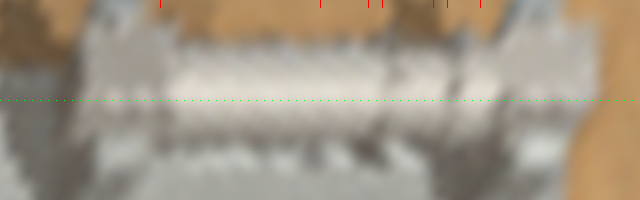

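View pics/c2s.png

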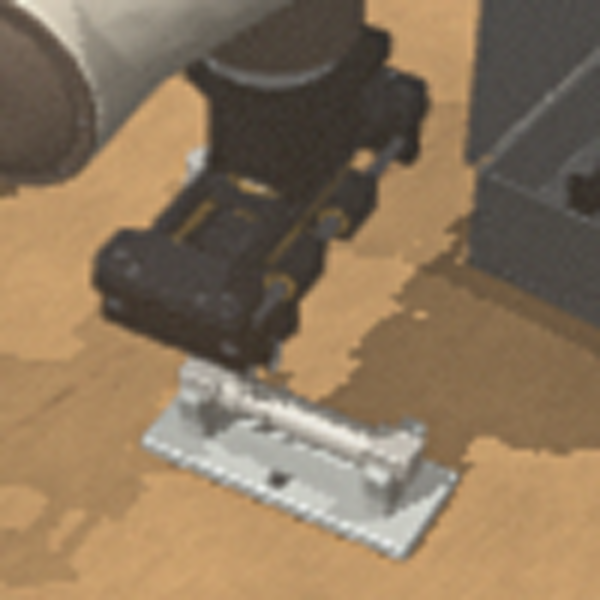

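The strip puts the block edges within 0.5 mm of the estimate along the axis and the axis about 1.2 mm towards −y, so I'll shift 1 mm that way. Then I'll go down watching the force: contact near z=0.075 would mean a collar, and about 0.066 the neck.

```bash
python3 -m crank '[[-0.001,0,0.004,0],[0,0,0.003,0],[0,0,0,0],[0,0,0,0]]'
python3 -m crank '[[0,0,0.003,0],[0,0,0,0]]'
python3 -m crank '[[0,0,0.003,0],[0,0,0,0]]'
```

```text
time_s: 7.03
tcp_pos: [0.5197, -0.0158, 0.0732]
ee_rot: [[-0.259, 0.966, 0.0], [0.966, 0.259, 0.0], [-0.0, 0.0, -1.0]]
wrist_force: [-0.7, 0.2, -0.8]
gripper_width: 0.155
time_s: 7.2
tcp_pos: [0.5195, -0.0158, 0.0697]
ee_rot: [[-0.259, 0.966, -0.001], [0.966, 0.259, -0.0], [0.0, -0.001, -1.0]]
wrist_force: [0.0, -0.4, -0.6]
gripper_width: 0.154
time_s: 7.37
tcp_pos: [0.5197, -0.016, 0.0668]
ee_rot: [[-0.259, 0.966, -0.0], [0.966, 0.259, -0.0], [-0.0, -0.0, -1.0]]
wrist_force: [-0.0, -0.6, 0.1]
gripper_width: 0.153
```

No collar contact. Pushing on.

```bash
python3 -m crank '[[0,0,0.0015,0],[0,0,0,0]]'
python3 -m crank '[[0,0,0.0015,0],[0,0,0,0]]'
python3 -m crank '[[0,0,0.0015,0],[0,0,0,0]]'
```

```text
time_s: 7.53
tcp_pos: [0.5199, -0.0159, 0.0656]
ee_rot: [[-0.259, 0.966, 0.0], [0.966, 0.259, -0.0], [-0.0, 0.0, -1.0]]
wrist_force: [-0.2, -0.5, 2.2]
gripper_width: 0.152
time_s: 7.7
tcp_pos: [0.5201, -0.0157, 0.0643]
ee_rot: [[-0.259, 0.966, 0.001], [0.966, 0.259, 0.0], [-0.0, 0.001, -1.0]]
wrist_force: [0.2, -0.6, 2.4]
gripper_width: 0.148
time_s: 7.87
tcp_pos: [0.5205, -0.0155, 0.0629]
ee_rot: [[-0.259, 0.966, 0.002], [0.966, 0.259, 0.0], [-0.0, 0.002, -1.0]]
wrist_force: [0.3, -1.1, 1.2]
gripper_width: 0.152
```

```bash
python3 -m crank '[[0,0,0.0015,0],[0,0,0,0]]'
python3 -m crank '[[0,0,0.0015,0],[0,0,0,0]]'
python3 -m crank '[[0,0,0.0015,0],[0,0,0,0]]'
python3 -m crank '[[0,0,0.0015,0],[0,0,0,0]]'
```

```text
time_s: 8.03
tcp_pos: [0.5191, -0.0157, 0.0605]
ee_rot: [[-0.258, 0.966, -0.001], [0.966, 0.258, 0.0], [0.001, -0.001, -1.0]]
wrist_force: [-1.0, -0.4, -0.6]
gripper_width: 0.152
time_s: 8.2
tcp_pos: [0.5188, -0.0158, 0.0586]
ee_rot: [[-0.258, 0.966, -0.002], [0.966, 0.258, 0.0], [0.001, -0.002, -1.0]]
wrist_force: [0.8, -0.1, -1.7]
gripper_width: 0.158
time_s: 8.37
tcp_pos: [0.5189, -0.0158, 0.0572]
ee_rot: [[-0.258, 0.966, -0.002], [0.966, 0.258, -0.0], [0.0, -0.002, -1.0]]
wrist_force: [-2.0, -0.4, -3.0]
gripper_width: 0.154
time_s: 8.53
tcp_pos: [0.5192, -0.0158, 0.056]
ee_rot: [[-0.259, 0.966, -0.001], [0.966, 0.259, -0.0], [0.0, -0.001, -1.0]]
wrist_force: [0.1, 0.0, -1.4]
gripper_width: 0.155
```

```bash
python3 -m crank '[[0,0,0.0015,0],[0,0,0,0]]'
python3 -m crank '[[0,0,0.0015,0],[0,0,0,0]]'
python3 -m crank '[[0,0,0.0015,0],[0,0,0,0]]'
python3 -c "
from h import *
snap('d')
crop('d','side',280,150,380,250,'ds',6)
"
```

```text
time_s: 8.7
tcp_pos: [0.5196, -0.0157, 0.0547]
ee_rot: [[-0.259, 0.966, -0.0], [0.966, 0.259, 0.0], [0.0, -0.0, -1.0]]
wrist_force: [-0.1, -0.9, -1.4]
gripper_width: 0.152
time_s: 8.87
tcp_pos: [0.5197, -0.0157, 0.0534]
ee_rot: [[-0.259, 0.966, 0.0], [0.966, 0.259, 0.0], [0.0, 0.0, -1.0]]
wrist_force: [1.2, 0.2, -0.8]
gripper_width: 0.155
time_s: 9.03
tcp_pos: [0.52, -0.0159, 0.0529]
ee_rot: [[-0.259, 0.966, 0.0], [0.966, 0.259, -0.001], [-0.001, 0.0, -1.0]]
wrist_force: [-1.2, -0.7, 4.3]
gripper_width: 0.157
```

View pics/ds.png

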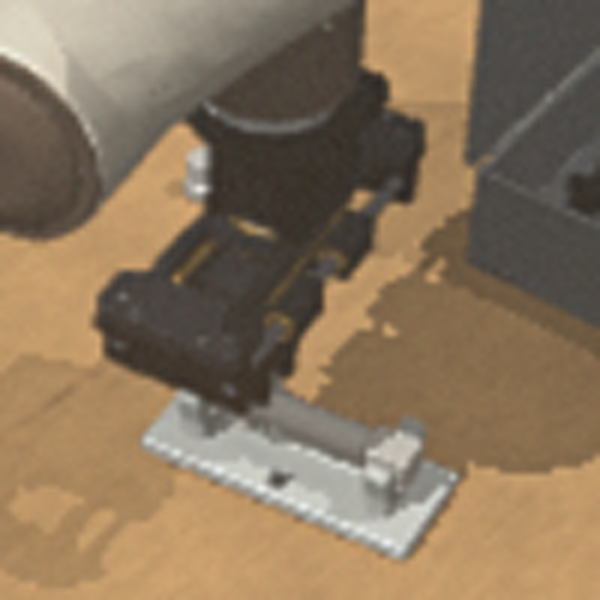

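The stop starts at about z=0.053, as expected. I'll press a bit harder to confirm.

```bash
python3 -m crank '[[0,0,0.0015,0],[0,0,0,0]]'
python3 -m crank '[[0,0,0.0015,0],[0,0,0,0]]'
```

```text
time_s: 9.3
tcp_pos: [0.5202, -0.0159, 0.0526]
ee_rot: [[-0.26, 0.966, 0.001], [0.966, 0.26, -0.001], [-0.001, 0.001, -1.0]]
wrist_force: [-3.7, -0.6, 13.9]
gripper_width: 0.151
time_s: 9.47
tcp_pos: [0.5204, -0.0159, 0.0524]
ee_rot: [[-0.26, 0.965, 0.002], [0.965, 0.26, -0.001], [-0.001, 0.001, -1.0]]
wrist_force: [-7.3, -0.2, 23.0]
gripper_width: 0.159
```

```bash
python3 -m crank '[[0,0,-0.003,0],[0,0,0,0],[0,0,0,0],[0,0,0,0]]' 0.034
python3 -m crank '[[0,0,-0.03,0],[0,0,-0.04,0],[0,0,-0.04,0],[-0.035,-0.02,-0.03,0],[-0.035,-0.03,0,0]]'
python3 -m crank '[[-0.035,-0.03,0,0],[-0.035,-0.03,0,0],[-0.035,-0.03,0,0],[0,0,0,0],[0,0,0,0]]'
python3 -c "
from h import *
snap('e')
crop('e','side',295,190,365,250,'es',10)
crop('e','top',300,180,360,250,'et',8)
"
```

```text
time_s: 9.8
tcp_pos: [0.5196, -0.0157, 0.0517]
ee_rot: [[-0.259, 0.966, -0.0], [0.966, 0.259, 0.0], [0.0, -0.0, -1.0]]
wrist_force: [-0.6, 1.0, 0.2]
gripper_width: 0.349
time_s: 10.22
tcp_pos: [0.4985, -0.085, 0.1928]
ee_rot: [[-0.264, 0.964, 0.014], [0.964, 0.264, -0.0], [-0.004, 0.013, -1.0]]
wrist_force: [1.2, -1.4, 0.3]
gripper_width: 0.389
time_s: 10.63
tcp_pos: [0.438, -0.2, 0.1864]
ee_rot: [[-0.255, 0.967, -0.001], [0.967, 0.255, 0.0], [0.0, -0.001, -1.0]]
wrist_force: [0.3, -0.4, 0.2]
gripper_width: 0.395
```

View pics/es.png

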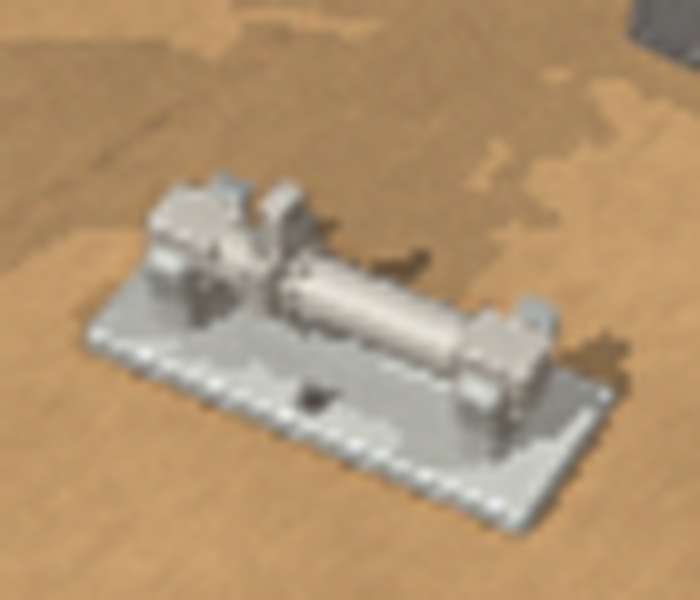

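View pics/et.png

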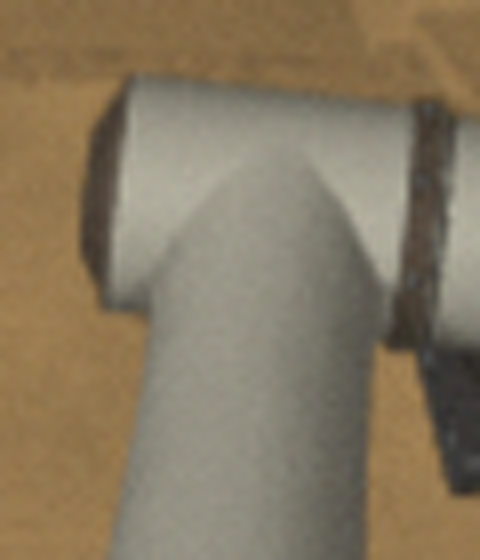

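The clip sits with its tab upright over the groove at es (285,215). Next the case: rim corners and dark saddles, plus the clip height.

```bash
python3 - <<'E'
from h import *
np.set_printoptions(precision=4,suppress=True)
S=load("a","side");T=load("a","top")
for nm,p in(("L",(75,362)),("R",(418,345)),("F",(298,465))):
    print(nm,plane(S,p[0]/5-.4+345,p[1]/5-.4+105,.068))
for nm,p in(("nl",(88,495)),("nr",(352,465)),("fl",(55,222)),):
    print("top",nm,plane(T,p[0]/6-.4+365,p[1]/6-.4+170,.068))
E1=load("e","side");W=cloud(E1)
P=W[205:225,318:328].reshape(-1,3);P=P[(P[:,2]>.053)];print("tab pts",len(P),P.max(0),P.mean(0))
for n,c,r in(("side",S,(165,205,368,425)),("top",T,(205,250,382,420))):
    v0,v1,u0,u1=r;im=c["pixels"].astype(int);hsv=im[...,0]-im[...,2];W=cloud(c)
    m=np.zeros(im.shape[:2],np.uint8);m[v0:v1,u0:u1]=(im.sum(2)<150)[v0:v1,u0:u1]
    k,l,st,ce=cv2.connectedComponentsWithStats(m)
    for i in range(1,k):
        if st[i,4]>4:print(n,st[i],ce[i],np.nanmean(W[l==i],0),"zmax",np.nanpercentile(W[...,2][l==i],[10,90]))
E
python3 -c "
from h import *
S=load('a','side')
im=S['pixels'][150:210,350:435];im=np.clip(im.astype(int)*2,0,255).astype(np.uint8)
cv2.imwrite('pics/f1.png',cv2.cvtColor(cv2.resize(im,None,fx=8,fy=8,interpolation=cv2.INTER_CUBIC),cv2.COLOR_RGB2BGR))
S=load('a','top')
im=S['pixels'][185:260,365:430];im=np.clip(im.astype(int)*2,0,255).astype(np.uint8)
cv2.imwrite('pics/f2.png',cv2.cvtColor(cv2.resize(im,None,fx=8,fy=8,interpolation=cv2.INTER_CUBIC),cv2.COLOR_RGB2BGR))
"
```

```text
L [ 0.5397 -0.2039  0.068 ]
R [ 0.3947 -0.3758  0.068 ]
F [ 0.3816 -0.2265  0.068 ]
top nl [ 0.3667 -0.2175  0.068 ]
top nr [ 0.3894 -0.3771  0.068 ]
top fl [ 0.534  -0.1965  0.068 ]
tab pts 23 [0.5262 0.0015 0.0711] [ 0.519  -0.0116  0.0614]
top [396 205   6   2   7] [398.7143 205.5714] [ 0.5477 -0.2946  0.0308] zmax [0.0204 0.0417]
top [403 205   6   2   7] [405.1429 205.1429] [ 0.5515 -0.3202  0.0236] zmax [0.0153 0.0325]
top [413 205   4   7  19] [414.7895 207.4211] [ 0.5415 -0.3543  0.0352] zmax [0.01   0.0588]
top [386 206   6   2   7] [388.5714 206.8571] [ 0.5425 -0.257   0.0267] zmax [0.0161 0.0377]
top [391 212  11   5  36] [396.2222 214.2778] [ 0.5158 -0.2867  0.0211] zmax [0.0064 0.0382]
top [394 240  12   4  30] [399.4333 241.5333] [ 0.4124 -0.2978  0.0244] zmax [0.0135 0.0425]
```

View pics/f1.png

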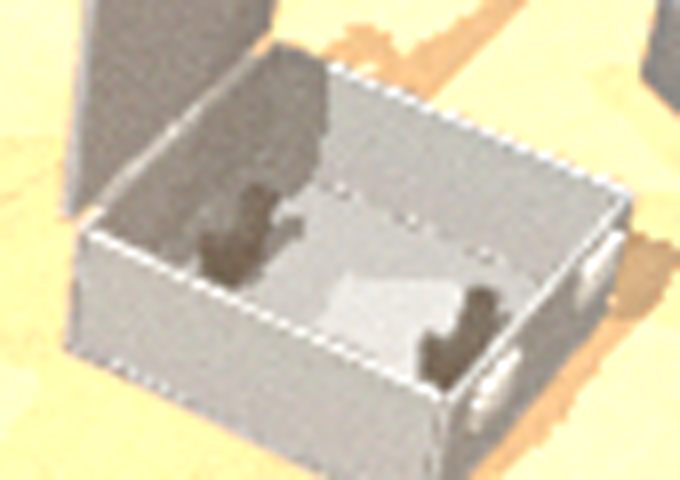

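View pics/f2.png

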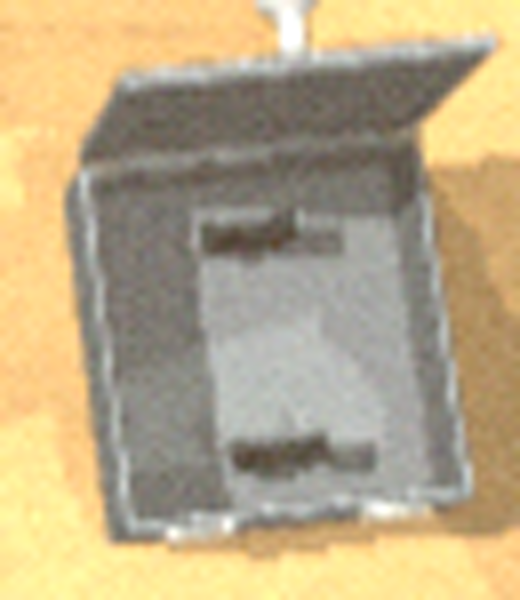

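```bash
python3 - <<'E'
from h import *
np.set_printoptions(precision=4,suppress=True)
for n,o,P in(("side",(350,150),[(86,232),(440,397),(629,195),(275,42)]),("top",(365,185),[(84,168),(125,530),(467,493),(415,140)])):
    c=load("a",n);Q=np.array([plane(c,(p[0]+.5)/8-.5+o[0],(p[1]+.5)/8-.5+o[1],.068)[:2] for p in P])
    print(n,Q,"\n centre",Q.mean(0),"diag mids",(Q[0]+Q[2])/2,(Q[1]+Q[3])/2,"lens",[np.linalg.norm(Q[i]-Q[i-1]) for i in range(4)])
    print(" ang x",[np.degrees(np.arctan2(*(a-b)[::-1])) for a,b in((Q[0],Q[1]),(Q[3],Q[2]))],"ang y",[np.degrees(np.arctan2(*(a-b)[::-1]))-90 for a,b in((Q[1],Q[2]),(Q[0],Q[3]))])
# saddles, side view: blob extents in f1
c=load("a","side")
for p in((262,190),(222,285),(485,292),(440,382),(205,240),(425,345)):
    q=plane(c,(p[0]+.5)/8-.5+350,(p[1]+.5)/8-.5+150,.038);print(p,q)
E
```

```text
side [[ 0.5331 -0.1996]
 [ 0.3766 -0.2215]
 [ 0.3938 -0.3743]
 [ 0.5577 -0.3528]] 
 centre [ 0.4653 -0.2871] diag mids [ 0.4635 -0.287 ] [ 0.4672 -0.2871] lens [np.float64(0.15515967796186145), np.float64(0.15799200341546807), np.float64(0.15379787094957909), np.float64(0.16527952325527417)]
 ang x [np.float64(7.939774432269509), np.float64(7.459538884699877)] ang y [np.float64(6.400609204107198), np.float64(9.103298596898767)]
top [[ 0.538  -0.2013]
 [ 0.3715 -0.2208]
 [ 0.3926 -0.3759]
 [ 0.5555 -0.3542]] 
 centre [ 0.4644 -0.2881] diag mids [ 0.4653 -0.2886] [ 0.4635 -0.2875] lens [np.float64(0.15392440826615572), np.float64(0.16767098099995306), np.float64(0.15660650446184674), np.float64(0.1643038833623221)]
 ang x [np.float64(6.671469830164744), np.float64(7.597080919119638)] ang y [np.float64(7.763072355556105), np.float64(6.520699685220535)]
(262, 190) [ 0.5202 -0.3019  0.038 ]
(222, 285) [ 0.4941 -0.2425  0.038 ]
(485, 292) [ 0.4166 -0.3152  0.038 ]
(440, 382) [ 0.3976 -0.2582  0.038 ]
(205, 240) [ 0.5167 -0.2596  0.038 ]
(425, 345) [ 0.4146 -0.2717  0.038 ]
```

The case centre comes out at about (0.4655,−0.288) with yaw 7.5°, and two independent estimates agree within 2 mm. Now the spool grasp.

```bash
python3 -m crank '[[0.0314,0.0184,0,0],[0.0314,0.0184,0,0],[0.0314,0.0184,0,0],[0.0314,0.0184,0,0],[0.0314,0.0184,0,0]]' 0.05
python3 -m crank '[[0,0,0.03,0],[0,0,0.03,0],[0,0,0.01,0],[0,0,0,0],[0,0,0,0]]'
python3 -c "
from h import *
s=sense();R=np.array(s['ee_rot']);d=np.array([.4867,-.0248,.019])-s['tcp_pos'];print(s['tcp_pos'],'tool delta',R.T@d,'xang',np.degrees(np.arctan2(R[1,0],R[0,0])),s['gripper_width'])
snap('g')
crop('g','side',270,130,370,250,'gs',5)
"
```

```text
time_s: 11.15
tcp_pos: [0.4879, -0.0196, 0.1868]
ee_rot: [[-0.261, 0.965, 0.0], [0.965, 0.261, 0.0], [0.0, 0.0, -1.0]]
wrist_force: [1.3, 0.3, 0.5]
gripper_width: 0.565
time_s: 11.57
tcp_pos: [0.4877, -0.0217, 0.1166]
ee_rot: [[-0.262, 0.965, -0.001], [0.965, 0.262, -0.001], [-0.0, -0.001, -1.0]]
wrist_force: [-0.1, -0.5, 0.6]
gripper_width: 0.575
[ 0.48772124 -0.02166036  0.11658134] tool delta [-0.00272427 -0.00169154  0.09758451] xang 105.1619043832224 0.5750760111657067
```

View pics/gs.png

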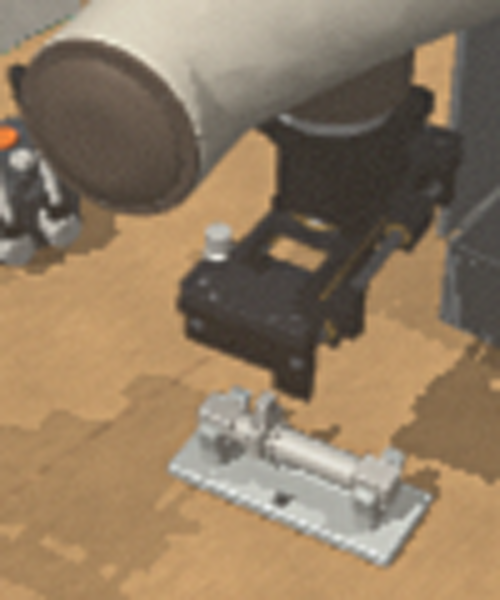

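```bash
python3 -m crank '[[-0.0027,-0.0017,0.025,0],[0,0,0.025,0],[0,0,0.02,0],[0,0,0.012,0],[0,0,0,0]]'
python3 -m crank '[[0,0,0.008,0],[0,0,0.0075,0],[0,0,0,0],[0,0,0,0]]'
python3 -m crank '[[0,0,0,0],[0,0,0,0],[0,0,0,0],[0,0,0,0],[0,0,0,0]]' 0.0
```

```text
time_s: 12.08
tcp_pos: [0.4857, -0.0262, 0.0338]
ee_rot: [[-0.258, 0.966, -0.003], [0.966, 0.258, -0.001], [0.0, -0.003, -1.0]]
wrist_force: [-0.3, 0.1, -0.1]
gripper_width: 0.577
time_s: 12.42
tcp_pos: [0.4868, -0.0259, 0.0198]
ee_rot: [[-0.259, 0.966, 0.001], [0.966, 0.259, 0.0], [-0.0, 0.001, -1.0]]
wrist_force: [0.0, 0.5, -0.5]
gripper_width: 0.575
time_s: 12.83
tcp_pos: [0.4866, -0.026, 0.0196]
ee_rot: [[-0.259, 0.966, 0.0], [0.966, 0.259, 0.0], [0.0, 0.0, -1.0]]
wrist_force: [0.5, 0.2, -0.3]
gripper_width: 0.283
```

```bash
python3 -m crank '[[0,0,0,0],[0,0,0,0]]'
python3 -c "
from h import *
s=sense();print(s['tcp_pos'],s['wrist_force'],s['moment'],s['gripper_width']*87)"
```

```text
time_s: 13.0
tcp_pos: [0.4865, -0.0259, 0.0196]
ee_rot: [[-0.259, 0.966, 0.0], [0.966, 0.259, 0.0], [0.0, 0.0, -1.0]]
wrist_force: [-1.3, 0.5, 0.9]
gripper_width: 0.221
[ 0.48649171 -0.02589231  0.01957043] [-1.3264023   0.53103268  0.90139638] [ 0.22632565  0.16938875 -0.00086066] 19.1870811011616
```

The spool is gripped at about 19.2 mm. Lifting, then swinging it around to stay clear of the lid.

```bash
python3 -m crank '[[0,0,-0.008,0],[0,0,-0.012,0],[0,0,-0.025,0],[0,0,-0.03,0],[0,0,-0.03,0]]'
python3 -m crank '[[0.0065,-0.024,0,0],[0.0065,-0.024,0,0],[-0.0319,-0.0085,0,0],[-0.0319,-0.0085,0,0],[-0.0319,-0.0085,0,0]]'
python3 -c "
from h import *
s=sense();print(s['tcp_pos'],s['wrist_force'],s['moment'],s['gripper_width']*87)
snap('i')
crop('i','side',270,110,430,240,'is',4)"
```

```text
time_s: 13.42
tcp_pos: [0.4852, -0.0263, 0.1251]
ee_rot: [[-0.258, 0.966, -0.003], [0.966, 0.258, -0.001], [0.0, -0.003, -1.0]]
wrist_force: [1.5, -0.1, -3.4]
gripper_width: 0.217
time_s: 13.83
tcp_pos: [0.436, -0.1253, 0.1249]
ee_rot: [[-0.261, 0.965, 0.0], [0.965, 0.261, 0.0], [0.0, 0.0, -1.0]]
wrist_force: [1.3, -0.0, -2.3]
gripper_width: 0.221
[ 0.43597514 -0.12531964  0.12493709] [ 1.34562156 -0.02483552 -2.33134033] [-0.0309416  -0.09564795 -0.04671739] 19.223896842050664
```

View pics/is.png

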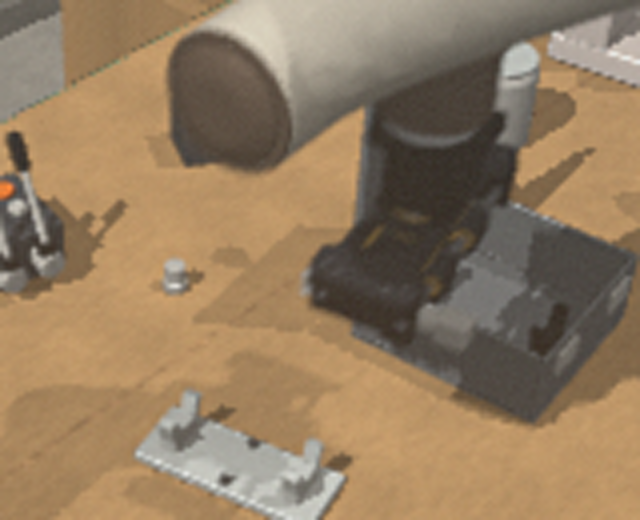

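```bash
python3 -c "
from h import *
np.set_printoptions(precision=3,suppress=True)
for n in('side','top'):
    c=load('i',n);W=cloud(c).reshape(-1,3);t=np.array([.436,-.1253,.1249])
    P=W[np.isfinite(W[:,2])];D=P-t
    sel=(np.abs(D[:,0])<.25)&(np.abs(D[:,1])<.3)&(D[:,2]>.06)
    D=D[sel]
    for z in np.arange(.06,.45,.03):
        q=D[(D[:,2]>z)&(D[:,2]<z+.03)]
        if len(q)>3:print(n,'dz %.2f'%z,len(q),'x',q[:,0].min(),q[:,0].max(),'y',q[:,1].min(),q[:,1].max())
"

```

```text
side dz 0.06 301 x -0.05906575981624135 0.11176486565253035 y -0.09290298698589836 0.09575239371863078
side dz 0.09 873 x -0.060423140248960006 0.11120348748669012 y -0.09846510524266014 0.10180923386063903
side dz 0.12 198 x -0.030118137451643434 0.017757418970043737 y -0.04931663656465343 0.02374953821449502
side dz 0.15 231 x -0.038826208667919304 0.03311053784535428 y -0.05645148733460423 0.03859456543078757
side dz 0.18 212 x -0.04081632804051838 0.020677396104580803 y -0.015020814812750277 0.043147950807788465
side dz 0.21 243 x -0.04239572151515081 0.012618091702120748 y -0.018125786818552453 0.0430338181455068
side dz 0.24 68 x -0.04311244230283767 0.000851300023208601 y -0.014578286356070141 0.21884135897973248
side dz 0.27 268 x -0.06031800008784771 0.02276416313359725 y 0.15659903631881214 0.22893784559398914
side dz 0.30 611 x -0.09324541688869858 0.03126663892139886 y 0.02840184340123178 0.22970758546884065
side dz 0.33 1084 x -0.12790335846088413 0.039022196866832226 y -0.03819260746351402 0.22669363079806895
side dz 0.36 843 x -0.16253105405311663 0.03217662494427481 y
[... 982 characters left out ...]
 -0.04306588361600411 -0.017409433170464228 y -0.04246356240155408 0.014529638962361063
top dz 0.30 314 x -0.057244823958642665 0.03512974061289109 y -0.03364467212451186 0.2234672003500674
top dz 0.33 1471 x -0.06268678221650731 0.04014384147233124 y -0.04388876526119398 0.22146321566680127
top dz 0.36 753 x -0.08564359979082797 0.03863263196678074 y -0.043231008463108456 0.19005600413334361
top dz 0.39 269 x -0.13149968775301007 -0.04641983562857305 y 0.10846186780765112 0.18976232074681634
top dz 0.42 304 x -0.15895816744843255 -0.07469806275286583 y 0.1027506772530276 0.19019378577232243
top dz 0.45 340 x -0.20312951102991272 -0.10735496275820394 y 0.09460236324897212 0.18943685736538424
```

View pics/i_top.png

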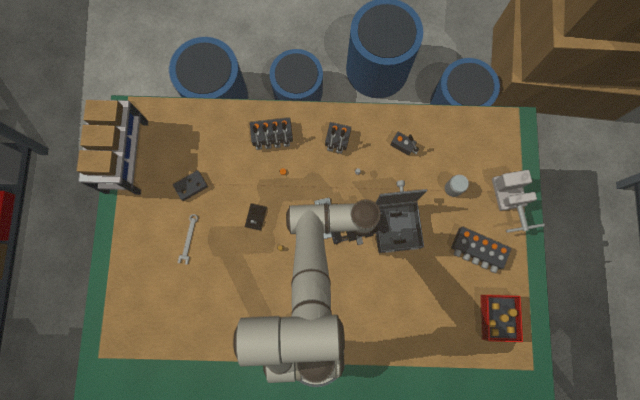

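```bash
python3 -m crank '[[-0.0319,-0.0085,0,0],[-0.0319,-0.0085,0,0],[-0.0319,-0.0085,0,0],[-0.0319,-0.0085,0,0],[-0.0319,-0.0085,0,0]]'
python3 -m crank '[[0,0,0,0.066],[0,0,0,0.066],[0,0,0,0],[0,0,0,0]]'
python3 -c "
from h import *
s=sense();R=np.array(s['ee_rot']);d=np.array([.4536,-.2896,.0146])-s['tcp_pos'];print(s['tcp_pos'],'tool delta',R.T@d,'xang',np.degrees(np.arctan2(R[1,0],R[0,0])),s['gripper_width']*87)
snap('j')
crop('j','side',310,90,450,220,'js',4)
crop('j','top',340,170,440,270,'jt',6)"
```

```text
time_s: 14.35
tcp_pos: [0.4364, -0.2909, 0.1243]
ee_rot: [[-0.259, 0.966, -0.001], [0.966, 0.259, 0.001], [0.001, -0.001, -1.0]]
wrist_force: [2.0, 0.8, -2.6]
gripper_width: 0.22
time_s: 14.68
tcp_pos: [0.4366, -0.2896, 0.1242]
ee_rot: [[-0.131, 0.991, -0.001], [0.991, 0.131, 0.001], [0.001, -0.001, -1.0]]
wrist_force: [0.9, 0.1, -2.9]
gripper_width: 0.221
[ 0.43660464 -0.28958163  0.12418581] tool delta [-0.00231971  0.01694996  0.10956829] xang 97.52366753016688 19.230644470319998
```

View pics/js.png

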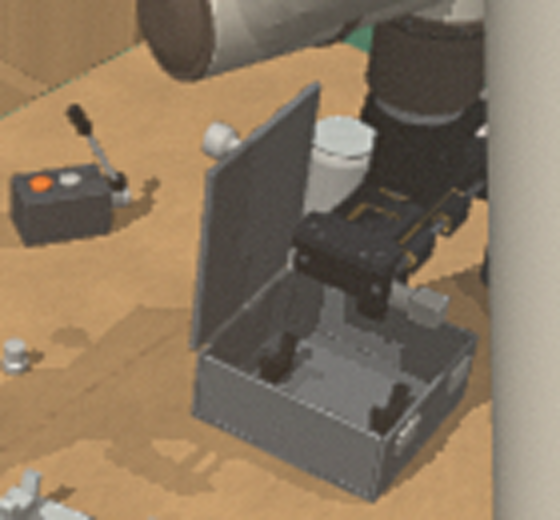

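View pics/jt.png

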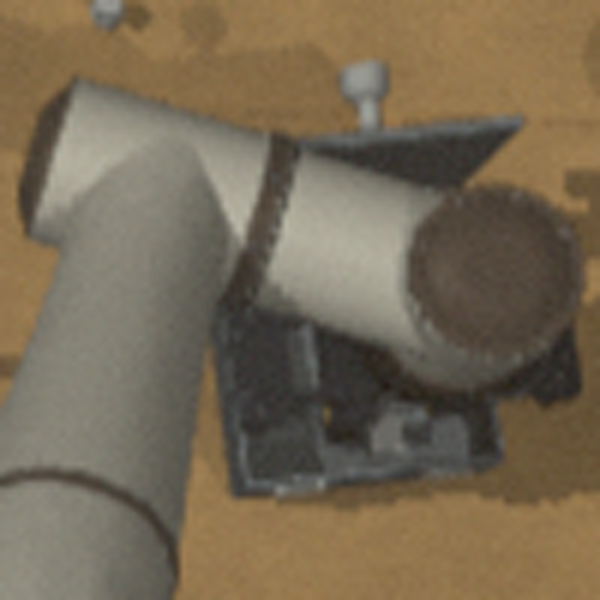

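The spool hangs level over the case with its near block at js (430,300), and the saddles show at (280,355) and (392,405). Moving over and partway down.

```bash
python3 -m crank '[[-0.0012,0.0085,0,0],[-0.0011,0.0085,0,0],[0,0,0.02,0],[0,0,0.02,0],[0,0,0,0]]'
python3 -m crank '[[0,0,0.015,0],[0,0,0.01,0],[0,0,0,0],[0,0,0,0]]'
python3 -c "
from h import *
s=sense();R=np.array(s['ee_rot']);d=np.array([.4536,-.2896,.0146])-s['tcp_pos'];print(s['tcp_pos'],'tool delta',R.T@d,'xang',np.degrees(np.arctan2(R[1,0],R[0,0])),s['wrist_force'])
snap('k')
crop('k','side',345,130,445,220,'ks',6)
crop('k','top',365,170,435,260,'kt',6)"
```

```text
time_s: 15.2
tcp_pos: [0.4527, -0.2886, 0.0809]
ee_rot: [[-0.13, 0.992, -0.007], [0.992, 0.13, 0.003], [0.004, -0.006, -1.0]]
wrist_force: [0.1, 0.7, -2.7]
gripper_width: 0.224
time_s: 15.53
tcp_pos: [0.4544, -0.29, 0.0595]
ee_rot: [[-0.13, 0.992, -0.001], [0.992, 0.13, -0.0], [0.0, -0.001, -1.0]]
wrist_force: [0.1, 0.6, -2.0]
gripper_width: 0.222
[ 0.45444206 -0.28998854  0.05945261] tool delta [ 0.0004909  -0.00074589  0.04485331] xang 97.47339081353556 [ 0.13982186  0.57915638 -1.98827946]
```

View pics/ks.png

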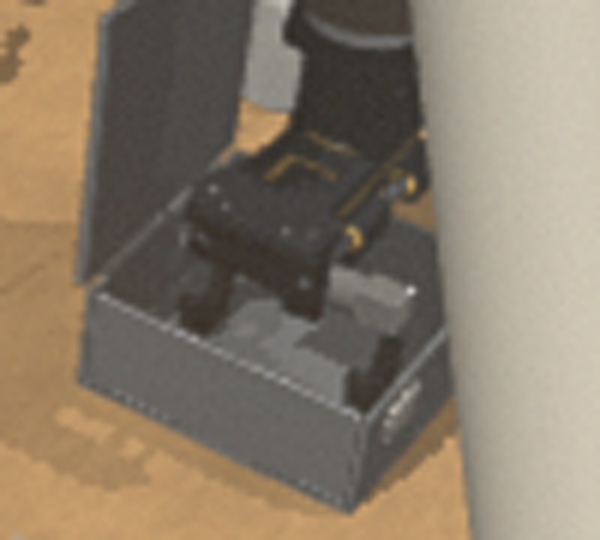

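View pics/kt.png

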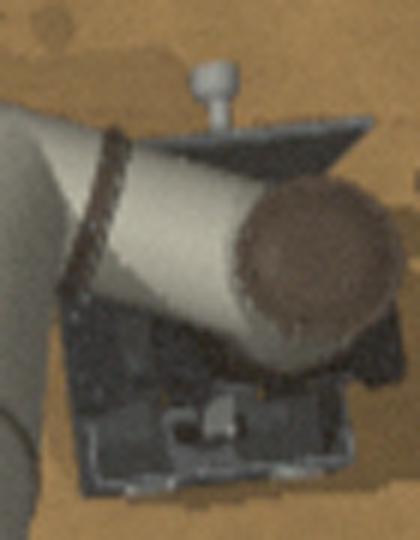

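```bash
python3 -m crank '[[0.0008,0,0.01,0],[0,0,0.01,0],[0,0,0.008,0],[0,0,0,0],[0,0,0,0]]'
python3 -m crank '[[0,0,0.004,0],[0,0,0.004,0],[0,0,0,0]]'
python3 -m crank '[[0,0,0.003,0],[0,0,0,0],[0,0,0,0]]'
```

```text
time_s: 16.05
tcp_pos: [0.4535, -0.2891, 0.0305]
ee_rot: [[-0.129, 0.992, -0.002], [0.992, 0.129, 0.001], [0.001, -0.002, -1.0]]
wrist_force: [-0.7, -1.0, -1.8]
gripper_width: 0.217
time_s: 16.3
tcp_pos: [0.4537, -0.2891, 0.0227]
ee_rot: [[-0.129, 0.992, -0.001], [0.992, 0.129, 0.001], [0.001, -0.001, -1.0]]
wrist_force: [-0.0, -0.8, -2.5]
gripper_width: 0.218
time_s: 16.55
tcp_pos: [0.4542, -0.2893, 0.0204]
ee_rot: [[-0.129, 0.992, 0.0], [0.992, 0.129, -0.0], [-0.0, -0.0, -1.0]]
wrist_force: [-0.7, 0.4, -2.7]
gripper_width: 0.22
```

```bash
python3 -m crank '[[0,0,0.002,0],[0,0,0,0],[0,0,0,0]]'
python3 -m crank '[[0,0,0.002,0],[0,0,0,0],[0,0,0,0]]'
python3 -m crank '[[0,0,0.001,0],[0,0,0,0],[0,0,0,0]]'
```

```text
time_s: 16.8
tcp_pos: [0.4545, -0.2895, 0.0186]
ee_rot: [[-0.13, 0.992, 0.001], [0.992, 0.13, -0.0], [-0.001, 0.001, -1.0]]
wrist_force: [0.9, -2.8, -1.7]
gripper_width: 0.221
time_s: 17.05
tcp_pos: [0.4548, -0.2898, 0.0167]
ee_rot: [[-0.13, 0.992, 0.002], [0.992, 0.13, -0.001], [-0.001, 0.001, -1.0]]
wrist_force: [0.7, -4.4, -1.3]
gripper_width: 0.22
time_s: 17.3
tcp_pos: [0.455, -0.2899, 0.016]
ee_rot: [[-0.13, 0.992, 0.002], [0.992, 0.13, -0.001], [-0.001, 0.002, -1.0]]
wrist_force: [0.3, -5.4, 1.0]
gripper_width: 0.223
```

The cheek pushes the spool towards −y, so I'll comply by 1 mm and carry on.

```bash
python3 -m crank '[[-0.001,0,0,0],[0,0,0,0],[0,0,0,0]]'
python3 -m crank '[[0,0,0.001,0],[0,0,0,0],[0,0,0,0]]'
python3 -m crank '[[0,0,0.001,0],[0,0,0,0],[0,0,0,0]]'
```

```text
time_s: 17.55
tcp_pos: [0.4545, -0.2903, 0.0155]
ee_rot: [[-0.129, 0.992, 0.0], [0.992, 0.129, -0.0], [-0.0, 0.0, -1.0]]
wrist_force: [1.1, -3.2, -0.4]
gripper_width: 0.221
time_s: 17.8
tcp_pos: [0.4545, -0.2905, 0.0146]
ee_rot: [[-0.13, 0.992, 0.001], [0.992, 0.13, -0.0], [-0.0, 0.0, -1.0]]
wrist_force: [0.8, -4.3, 1.9]
gripper_width: 0.222
time_s: 18.05
tcp_pos: [0.4545, -0.2905, 0.0145]
ee_rot: [[-0.13, 0.992, 0.001], [0.992, 0.13, -0.001], [-0.001, 0.0, -1.0]]
wrist_force: [-2.5, -3.2, 7.8]
gripper_width: 0.221
```

It is seated: the stop is at z=0.0145 against 0.0146 expected. Releasing and looking.

```bash
python3 -m crank '[[0,0,-0.001,0],[0,0,0,0],[0,0,0,0],[0,0,0,0],[0,0,0,0]]' 0.05
python3 -m crank '[[0,0,-0.02,0],[0,0,-0.03,0],[0,0,-0.03,0],[0,0,-0.04,0],[0,0,-0.04,0]]'
python3 -m crank '[[-0.02,0,-0.035,0],[-0.036,0.01,-0.01,0],[-0.038,0.015,0,0],[-0.036,0.02,0,0],[-0.036,0.02,0,0]]' 0.0
python3 -c "
from h import *
s=sense();print(s['tcp_pos'])
snap('l')
crop('l','side',345,120,445,220,'ls',6)
crop('l','top',365,170,435,260,'lt',6)"
```

```text
time_s: 18.47
tcp_pos: [0.4537, -0.2898, 0.0139]
ee_rot: [[-0.129, 0.992, -0.001], [0.992, 0.129, 0.001], [0.001, -0.001, -1.0]]
wrist_force: [0.5, -0.7, -0.6]
gripper_width: 0.507
time_s: 18.88
tcp_pos: [0.4532, -0.2897, 0.1752]
ee_rot: [[-0.129, 0.992, -0.003], [0.992, 0.129, 0.001], [0.002, -0.002, -1.0]]
wrist_force: [0.6, -0.2, -0.3]
gripper_width: 0.579
time_s: 19.3
tcp_pos: [0.5406, -0.4477, 0.2199]
ee_rot: [[-0.129, 0.992, 0.001], [0.992, 0.129, 0.0], [0.0, 0.001, -1.0]]
wrist_force: [1.0, 0.6, -0.4]
gripper_width: 0.282
[ 0.54060178 -0.44765151  0.21986918]
```

View pics/ls.png

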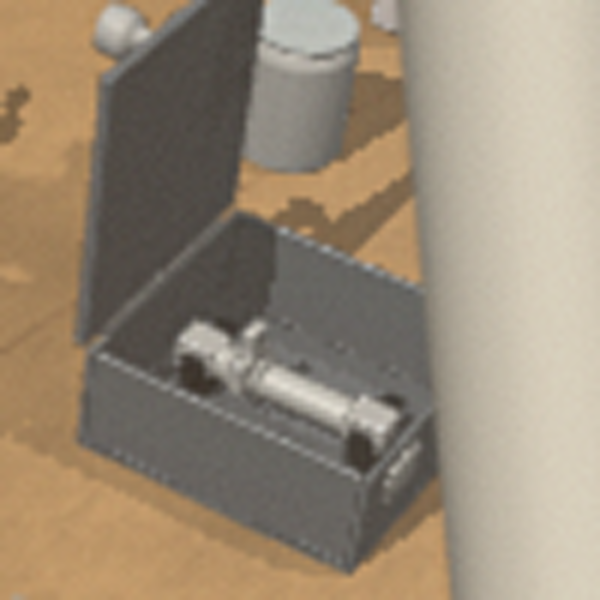

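View pics/lt.png

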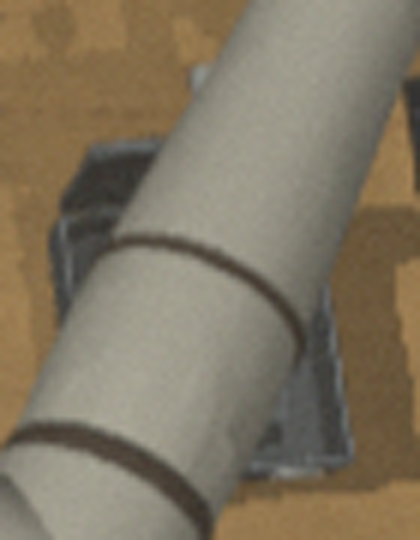

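View pics/l_top.png

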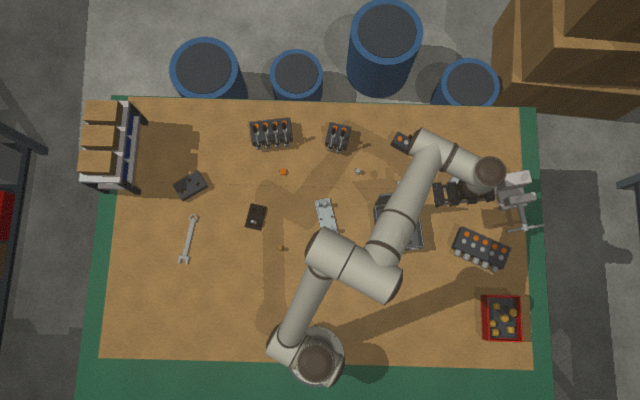

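The spool lies level in both saddles, clip tab up at ls (255,330). Now I'll go behind the lid with closed fingers, about 45 mm to the −y side of the knob.

```bash
python3 -m crank '[[-0.0034,0.0265,0,0],[-0.0034,0.0265,0,0],[-0.0034,0.0265,0,0],[0,0,0,0]]'
python3 -m crank '[[0.0334,0.0028,0,0],[0.0334,0.0028,0,0],[0.0334,0.0028,0,0],[0.0334,0.0028,0,0],[0,0,0,0]]'
python3 -c "
from h import *
np.set_printoptions(precision=4,suppress=True)
s=sense();p=np.array(s['tcp_pos']);h=np.array([.5497,-.277,.068]);ex=np.array([.991,.131,0]);ey=np.array([-.131,.991,0])
print(p,'rel hinge x,y,z',(p-h)@ex,(p-h)@ey,p[2]-.068,s['wrist_force'],s['gripper_width'])
snap('m')
crop('m','side',300,60,460,220,'ms',4)"
```

```text
time_s: 19.73
tcp_pos: [0.6237, -0.4447, 0.2165]
ee_rot: [[-0.132, 0.991, -0.001], [0.991, 0.132, 0.001], [0.002, -0.001, -1.0]]
wrist_force: [-0.2, 0.4, -0.5]
gripper_width: 0.01
time_s: 20.15
tcp_pos: [0.6132, -0.3066, 0.2199]
ee_rot: [[-0.134, 0.991, -0.001], [0.991, 0.134, 0.002], [0.002, -0.001, -1.0]]
wrist_force: [0.1, -0.3, 0.0]
gripper_width: 0.009
[ 0.6132 -0.3066  0.2199] rel hinge x,y,z 0.0590794647943781 -0.037637319720899357 0.15193797153784644 [ 0.0542 -0.33    0.0118] 0.00917027279186036
```

View pics/ms.png

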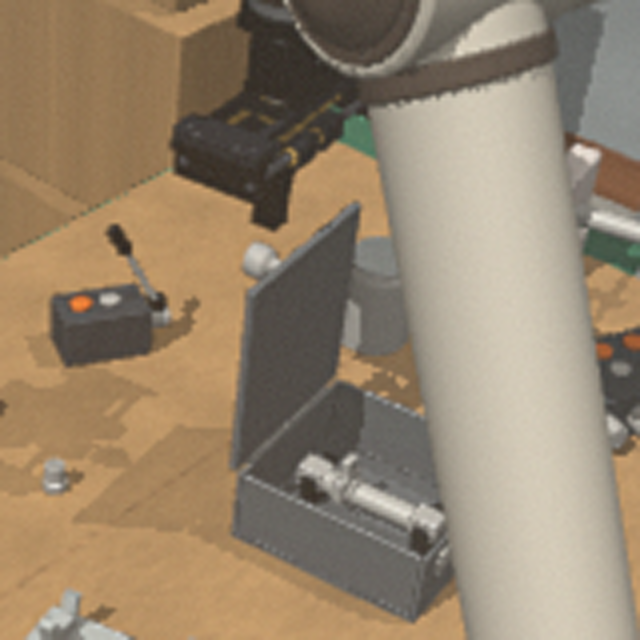

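View pics/m_top.png

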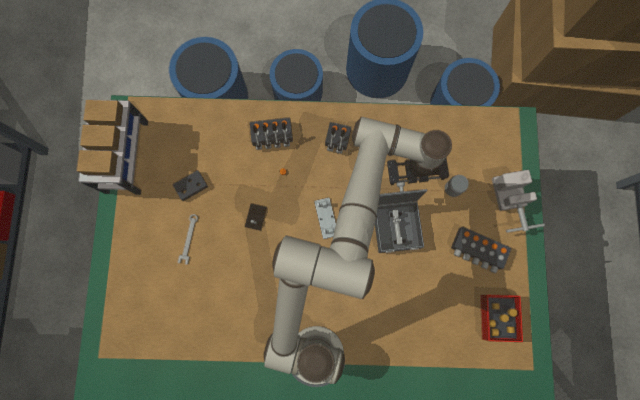

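The finger is behind the lid at ms (270,215), and the knob is at (262,260). Pushing towards −x, then down along the lid's arc.

```bash
python3 -m crank '[[-0.008,-0.01,0.008,0],[0,-0.012,0,0],[0,-0.01,0,0],[0,-0.01,0,0],[0,-0.01,0,0]]'
python3 -m crank '[[0,-0.01,0,0],[0,-0.01,0,0],[0,-0.01,0,0],[0,-0.01,0.001,0],[0,-0.01,0.002,0]]'
python3 -c "
from h import *
np.set_printoptions(precision=4,suppress=True)
s=sense();p=np.array(s['tcp_pos']);h=np.array([.5497,-.277,.068]);ex=np.array([.991,.131,0]);ey=np.array([-.131,.991,0])
print(p,'rel hinge x,y,z',(p-h)@ex,(p-h)@ey,p[2]-.068)
snap('n')
crop('n','side',300,60,460,220,'ns',4)"
```

```text
time_s: 20.67
tcp_pos: [0.5628, -0.3282, 0.2111]
ee_rot: [[-0.128, 0.992, 0.001], [0.992, 0.128, -0.0], [-0.0, 0.001, -1.0]]
wrist_force: [1.3, 0.3, -0.6]
gripper_width: 0.005
time_s: 21.08
tcp_pos: [0.5133, -0.3336, 0.2088]
ee_rot: [[-0.13, 0.992, 0.001], [0.992, 0.13, -0.0], [-0.001, 0.001, -1.0]]
wrist_force: [1.9, -0.0, -0.7]
gripper_width: 0.005
[ 0.5133 -0.3336  0.2088] rel hinge x,y,z -0.04348916566758983 -0.051331239434814956 0.1408138337521616
```

View pics/ns.png

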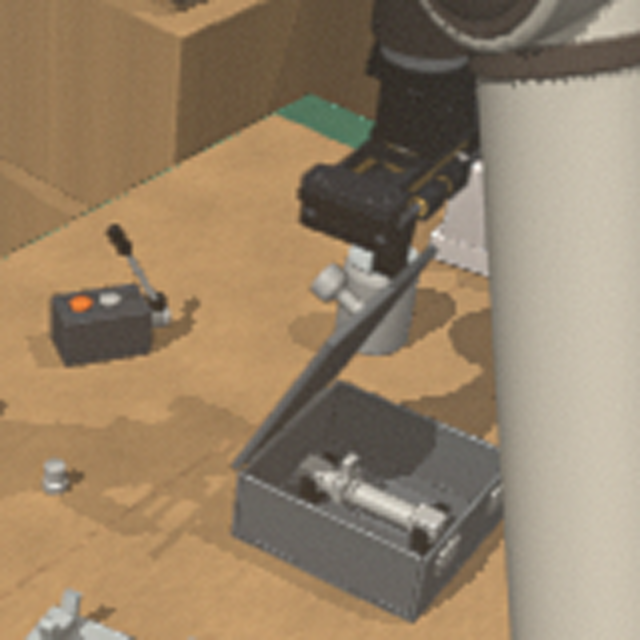

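The lid follows and is now at about 67°. Continuing along the arc.

```bash
python3 -m crank '[[0,-0.015,0.007,0],[0,-0.011,0.007,0],[0,-0.011,0.007,0],[0,-0.010,0.0085,0],[0,-0.010,0.0085,0]]'
python3 -m crank '[[0,-0.008,0.0105,0],[0,-0.008,0.0105,0],[0,-0.006,0.0115,0],[0,-0.006,0.0115,0],[0,-0.0045,0.0125,0]]'
python3 -c "
from h import *
np.set_printoptions(precision=4,suppress=True)
s=sense();p=np.array(s['tcp_pos']);h=np.array([.5497,-.277,.068]);ex=np.array([.991,.131,0]);ey=np.array([-.131,.991,0])
print(p,'rel hinge x,y,z',(p-h)@ex,(p-h)@ey,p[2]-.068)
snap('o')
crop('o','side',330,90,460,220,'os',5)"
```

```text
time_s: 21.6
tcp_pos: [0.4575, -0.341, 0.1704]
ee_rot: [[-0.13, 0.992, 0.001], [0.992, 0.13, -0.001], [-0.001, 0.001, -1.0]]
wrist_force: [0.7, 0.1, 0.0]
gripper_width: 0.005
time_s: 22.02
tcp_pos: [0.425, -0.3452, 0.1139]
ee_rot: [[-0.13, 0.992, 0.0], [0.992, 0.13, -0.001], [-0.001, 0.0, -1.0]]
wrist_force: [-0.1, 0.8, 0.5]
gripper_width: 0.003
[ 0.425  -0.3452  0.1139] rel hinge x,y,z -0.13246868628541117 -0.05129749152955791 0.04585163639809889
```

View pics/os.png

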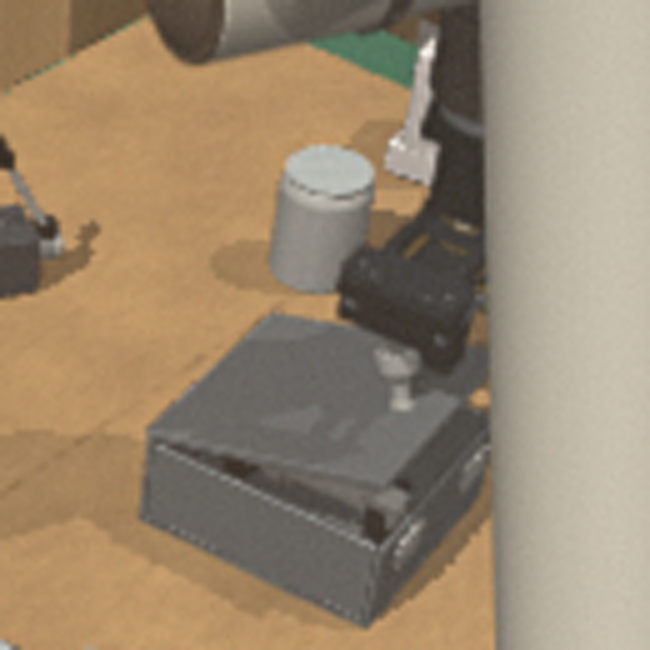

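About 15° remains. Pressing on down, watching the force.

```bash
python3 -m crank '[[0,-0.003,0.011,0],[0,-0.002,0.010,0],[0,0,0.008,0],[0,0,0.004,0],[0,0,0,0]]'
python3 -m crank '[[0,0,0.002,0],[0,0,0.002,0],[0,0,0,0]]'
python3 -m crank '[[0,0,0.002,0],[0,0,0,0]]'
```

```text
time_s: 22.53
tcp_pos: [0.4199, -0.3454, 0.0799]
ee_rot: [[-0.129, 0.992, -0.002], [0.992, 0.129, 0.001], [0.001, -0.002, -1.0]]
wrist_force: [-0.2, -0.5, 0.6]
gripper_width: 0.007
time_s: 22.78
tcp_pos: [0.4206, -0.3458, 0.077]
ee_rot: [[-0.13, 0.992, 0.0], [0.992, 0.13, -0.0], [-0.0, 0.0, -1.0]]
wrist_force: [0.1, 0.5, 0.0]
gripper_width: 0.009
time_s: 22.95
tcp_pos: [0.4208, -0.3459, 0.0768]
ee_rot: [[-0.13, 0.991, 0.001], [0.991, 0.13, -0.001], [-0.001, 0.001, -1.0]]
wrist_force: [-2.4, 2.9, 9.6]
gripper_width: 0.008
```

```bash
python3 -m crank '[[0,0,0.0015,0],[0,0,0,0],[0,0,0,0]]'
python3 -m crank '[[0,0,-0.006,0],[0,0,-0.03,0],[0,0,-0.04,0],[0,0,-0.04,0],[0,-0.03,-0.03,0]]'
python3 -m crank '[[-0.036,0,0,0],[-0.036,0,0,0],[-0.036,0,0,0],[-0.036,0,0,0],[-0.036,0,0,0]]'
python3 -m crank '[[-0.036,0,0,0],[0,0,0,0],[0,0,0,0]]'
python3 - <<'E'
from h import *
np.set_printoptions(precision=4,suppress=True)
snap('p');s=sense();print(s["time_s"],s["tcp_pos"],s["wrist_force"])
crop('p','side',330,110,450,220,'ps',5)
h=np.array([.5497,-.277,.068]);ex=np.array([.991,.131,0]);ey=np.array([-.131,.991,0])
for n in("side","top"):
    P=cloud(load('p',n)).reshape(-1,3);P=P[np.isfinite(P[:,2])];x=(P-h)@ex;y=(P-h)@ey
    for a,b in((-.165,-.125),(-.12,-.08),(-.08,-.04),(-.04,-.005)):
        for c,d in((-.07,-.02),(.02,.07)):
            m=(x>a)&(x<b)&(y>c)&(y<d)&(P[:,2]<.13);print(n,a,c,m.sum(),np.median(P[m,2]) if m.sum() else None)
E
```

```text
time_s: 23.2
tcp_pos: [0.4208, -0.3459, 0.0767]
ee_rot: [[-0.131, 0.991, 0.001], [0.991, 0.131, -0.001], [-0.002, 0.001, -1.0]]
wrist_force: [-4.7, 4.9, 17.2]
gripper_width: 0.009
time_s: 23.62
tcp_pos: [0.3951, -0.3506, 0.2225]
ee_rot: [[-0.133, 0.991, 0.005], [0.991, 0.133, -0.004], [-0.005, 0.005, -1.0]]
wrist_force: [-0.2, -1.0, 1.2]
gripper_width: 0.008
time_s: 24.03
tcp_pos: [0.4144, -0.5295, 0.2192]
ee_rot: [[-0.129, 0.992, 0.001], [0.992, 0.129, -0.0], [-0.0, 0.001, -1.0]]
wrist_force: [1.2, 0.4, -0.1]
gripper_width: 0.008
time_s: 24.28
tcp_pos: [0.4185, -0.5649, 0.2167]
ee_rot: [[-0.127, 0.992, -0.002], [0.992, 0.127, 0.002], [0.002, -0.001, -1.0]]
wrist_force: [1.1, 0.3, -0.2]
gripper_width: 0.004
24.3833 [ 0.4189 -0.5631  0.2185] [ 0.4676  0.0616 -0.2125]
side -0.165 -0.07 84 0.07561695312886135
side -0.165 0.02 134 0.07606429939438641
side -0.12 -0.07 97 0.07607623403246433
side -0.12 0.02 135 0.07554952734822762
side -0.08 -0.07 112 0.07597222900277506
side -0.08 0.02 126 0.07563805414342173
side -0.04 -0.07 96 0.07541643734748765
side -0.04 0.02 111 0.07534481760135181
top -0.165 -0.07 37 0.07627871291950417
top -0.165 0.02 154 0.075938611958562
top -0.12 -0.07 146 0.07648200091709223
top -0.12 0.02 149 0.07589041595264279
top -0.08 -0.07 149 0.07638570186184923
top -0.08 0.02 145 0.0764039535769847
top -0.04 -0.07 124 0.07546472547417893
top -0.04 0.02 133 0.07641365420948842
```

View pics/ps.png

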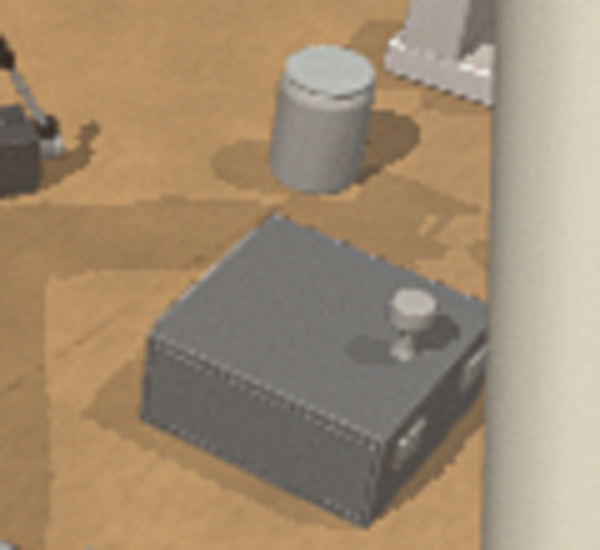

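View pics/p_top.png

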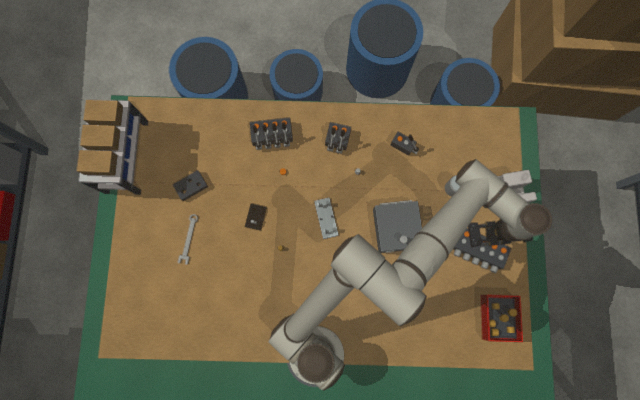

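View pics/p_side.png

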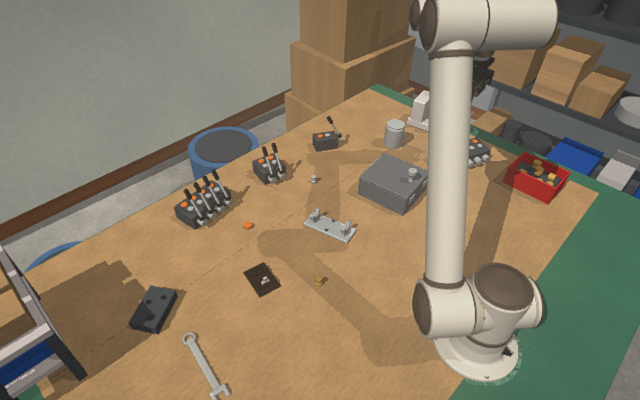

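The lid is shut: its outer face is at 0.076 m everywhere (0.068 rim plus 8 mm), edge to edge. The small clip and the other objects are in place, and the arm is clear.

```bash
python3 -c "
from station import finish_job;print(finish_job())"
```

```text
the job is handed in; nothing more can be done
None
```

I fitted the larger clip to the spool, laid the spool in the case and closed the lid. I handed the job in at about 24 s of the 72 s allowed.

**Clip:** I gripped it by its tab and pushed it onto the groove while the spool lay in the cradle. First touch was at the expected height. It then met a hard stop about 13 mm lower, within 1 mm of the predicted height, and held against 23 N. The push force read before the stop was only about 2.4 N, well under the 15 N mentioned. I only read it between steps, so I probably missed the snap itself. I took the clip as home from the stop height and the pictures.

**Spool:** Before I released it in the case, it came to a stop within about 0.1 mm of the predicted height. The pictures showed it level in both saddles with the clip upwards. While it went in, a saddle cheek pushed sideways with about 5 N. I shifted 1 mm and it seated.

**Lid:** I pressed it down with 17 N. Both cameras then put its outer face at 75–76.5 mm all over, against 76 mm for fully closed.

**Everything else:** The small clip was still in the holder. The other objects I could see in the last pictures looked unmoved. The robot was touching nothing at hand-in.

My two position estimates for the case differed by up to 2 mm, within the camera calibration.

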